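# Lay a watch position-test stand on its back against the pad edge

### The job

The watch test stand has finished its hanging test and must go to the dial-up test. Slide it back until its heel is squarely against the near edge of the raised work pad, then tip it over backwards across that edge so that it lies flat on its back on the pad with the four watch movements facing up. Let it down softly all the way, never letting it drop; only push and steady it, do not pick it up, and leave the other things where they are.

Things in the scene. Friction and masses are not known exactly. Their poses are not given: they have to be found in the camera images.
- test_stand: The test stand, loose: an aluminium angle (L from the side), 110 mm wide, 0.45 to 0.85 kg, starting upright on its foot, foot towards the robot, pad behind it. Origin: middle of the heel (bottom rear edge). Its axes: z up the back plate, x backwards to the pad, y left. Back plate 180 mm tall, x = -6 to 0 mm. Foot z = 0 to 8 mm, from x = -100 mm (toe) to the plate. Lying on its back, x points down.
- heel_left (a point): Left end of the stand's heel edge (x 0, y +55, z 0 mm in the stand's axes). The plate's outside has four rubber feet, 4 mm thick, 24 mm wide, 12 mm tall, centred at y = +-38 mm and z = 16 and 166 mm; the lower two pass just over the pad's edge when the heel is home, grip the pad as the stand tips (the bare aluminium is slippery), and it finally lies on all four, plate 4 mm above the pad.
- heel_right (a point): Right end of the stand's heel edge (x 0, y -55, z 0 mm in the stand's axes).
- stand_top (a point): Middle of the top edge of the stand's back plate, on its outside (x 0, y 0, z 180 mm in the stand's axes). On the plate's front are four round movement holders, 43 mm diameter, standing 9 mm out, centred at y = +-28 mm and z = 86 and 142 mm; the plate is bare below z = 64 mm.
- stand_toe (a point): Middle of the toe of the stand's foot, on its upper side (x -100, y 0, z 8 mm in the stand's axes). The foot's upper side is bare but for a thin brace rod (6 mm) at each side edge (y = +-51.5 mm) in the inner corner, reaching 27 mm along the foot and up the plate. As the back goes down the foot rises; whatever bears on its upper side holds the back up.
- stand_mass (a point): The stand's centre of mass (x -21, y 0, z 65 mm in its axes): it balances at about 18 to 20 degrees of backward tilt and beyond that falls by itself unless held back. A free fall reaches about 10 rad/s; up to 3 rad/s counts as soft, so it may be let go only in about the last 3 degrees.
- work_pad: The raised work pad, fixed to the bench: a cream plate 220 mm deep (its x), 440 mm wide (its y) and 8 mm thick with a dark steel edging strip, flush with its top, along the near side. The origin is the centre of its underside, on the bench top; its x axis points away from the robot. The near edge, the stop for the heel, is the line x = -110 mm in its axes, 8 mm high.
- oil_bottle: Bystander: small amber oil bottle, 30 mm diameter, 62 mm tall, standing on the pad to the left of the landing place; origin at the centre of its underside.
- dust_cover: Bystander: clear round dust cover with a knob, 48 mm diameter, 41 mm tall, on the pad to the right of the landing place; origin at the centre of its underside.
- parts_tray: Bystander: ivory compartment tray with watch parts, 180 x 120 x 22 mm, on the bench to the left; origin at the centre of its underside.
- lever_press: A bench hand press, fixed, base 150 x 100 mm, about 235 mm tall with its lever, on the right of the bench; origin at the centre of its base's underside.

How it is judged:
On the way:
1. the stand, still upright, has both ends of its heel against the pad's near edge (x of each of heel_left, heel_right in the frame of work_pad above -0.117 m and angle between test_stand's own z axis and vertical below 0.15 rad), for 0.1 s.
At the end, for the whole second after the job is handed in: The stand lies at rest flat on its back on the pad (within 4.5 degrees, on its rubber feet on the pad top), movements up, square to the pad within 8 degrees, its heel between 30 mm before and 15 mm past the pad's near edge and within 110 mm of the pad's middle line (angle between test_stand's own x axis and vertical above 3.06 rad and x of test_stand in the frame of work_pad between -0.14 and -0.095 m and y of test_stand in the frame of work_pad between -0.11 and 0.11 m and height (world z) of each of test_stand, stand_top below 0.017 m and height (world z) of stand_top above 0.008 m and angle between the y axis of test_stand and the y axis of work_pad, either way round below 0.15 rad and linear speed of test_stand below 0.01 m/s and angular speed of test_stand below 0.05 rad/s); the robot touches nothing.
It fails at once if the stand was dropped or flung (it turned faster than 3 rad/s) (angular speed of test_stand above 3 rad/s).
It fails at once if the stand was picked up (its heel more than 30 mm above the bench) (height (world z) of test_stand above 0.03 m).
It fails at once if the oil bottle was moved more than 20 mm (distance of oil_bottle from where it was at the start of the episode above 0.02 m).
It fails at once if the dust cover was moved more than 20 mm (distance of dust_cover from where it was at the start of the episode above 0.02 m).
It fails at once if the parts tray was moved more than 20 mm (distance of parts_tray from where it was at the start of the episode above 0.02 m).
It also fails if it takes over 72 s, if anything falls off the work surface, if the arm or the gripper's body presses on something with over 40 N, if the wrist force passes 120 N, or if a joint passes its speed limit or range.

### The arm

A 6-joint arm with a two-finger parallel gripper is mounted at the origin on the work surface. World frame = base frame: x ahead of the robot, y to its left, z up, the work surface at z = 0. Lengths are in m, angles in rad, forces in N, time in s.
With the tool pointing down it reaches from about 0.3 to 0.775 m from the base axis. Payload 14.6 kg.
Tool frame: the origin (TCP) lies on the centre line of the jaws, within the pads' length; the fingertips stand 17 mm ahead of it and the grasp point (between the pads) lies 2 mm behind it; z points along the fingers, x is the direction in which the jaws open and shut, and the axes are right-handed (so a half turn about z gives the same grasp; the last joint's range is limited). The gripper opens to 94 mm and grips with 3 to 60 N. Pads are 16 mm wide; open, the fingers measure 119 mm over their backs; the gripper's body (75 mm by 177 mm) begins 78 mm behind the grasp point.
Start: joints at [-1.348, 0.3, 1.521, -0, 1.321, -0.067], TCP at [0.157, -0.527, 0.222] pointing down, gripper open.
Joint ranges: [-3.03, 3.03], [-0.79, 2.21], [0.23, 2.52], [-1.04, 4.18], [0, 3.07], [-2.55, 2.55]. Speed limits (rad/s): [2.22, 2.22, 2.57, 3.14, 3.14, 3.14].

### API

Orientations are given as [roll, pitch, yaw] about the fixed x, y, z axes, in that order (R = Rz(yaw) Ry(pitch) Rx(roll)).
In Python, from station import ctrl gives the robot as it stands. The module is installed in compiled form; this text tells all that it offers.
- The arm moves only by the tool drive_tool, never from a script. Its argument "increments" is a list of rows, each a list of 3 entries, a list of its own where there are three numbers: the turn, a rotation vector about the tool's x, y, z in degrees, then the shift along the tool's x, y, z in mm, then the opening, from 0 (shut) to 1 (fully open). In form: [[[ax, ay, az], [dx, dy, dz], hand], ...]. A call has 1 to 20 rows; each row shifts and turns the commanded pose from where the row before left it, along the tool's axes as they then stand; what a row does not reach is not made up. A row lasts 1/8 s, in which the tool goes at most 62.5 mm and 10.7 degrees, less where a joint would pass 70% of its speed; a pose out of reach is approached as far as the arm can. A call with a gripper value outside its range is refused whole. The fingers move at their own pace and stop on an object; "squeeze" is the grip in N (left out, the last holds). Time passes only in rows, so rows that do not move let the fingers close. It gives the time, the measured TCP pose, the force and the opening at its end, in the units of the state.
- ctrl.get_obs(): the state, without advancing time (a new reading comes with each control period).
- ctrl.camera(name): name is "side" or "top" or "wrist"; returns the picture (420x560x3 uint8, red, green, blue); there is no depth.
- ctrl.calibration(name): a dict with "fx", "fy", "cx", "cy" (pixels), "k1" (the pictures are not rectified: a ray, as slopes to the right and down, at radius r is drawn at 1 + k1 r^2 times it, then the intrinsics apply), "rvec" (rotation vector, rad) and "tvec" (3), from world to camera coordinates, as OpenCV has them. Camera axes: x right, y down, z forward; pixel columns grow to the right and rows downward; lengths in m; the calibration is good to about 2 mm. A picture is of the moment at which its call begins: read the wrist's pose just before it. calibration takes no time and is no camera call; for the wrist camera it gives the pose at the moment of the call.
- ctrl.hand_in(): hands the job in, once; it reports no verdict.
The state is a dict: "time_s": time; "qpos": joint angles; "joint_vel": joint speeds; "tau": joint torques, N m; "ee_pos": TCP position; "eef_rot": TCP orientation; "force": force on the tool from outside, world axes, zero at the start; "moment": the same for the moment, N m; "grip_width": finger opening in m.
Only numpy, scipy, OpenCV 4.12 (cv2) and the standard library are available. Lean on these libraries where they do the work, as an engineer would, in place of code of your own. Each camera call takes 0.05 s, during which the arm holds its last target.

## Working session

There is one attempt and no reset: what is moved stays moved. The work goes in short steps, Python scripts to look and compute and a tool call to move; the robot and the scene stay as the last step left them, time stands still between calls to the robot, and variables do not carry over. Pictures are saved under pics/ and viewed, and the job is handed in when it is done.

Besides the shell and the picture viewer there is one more tool, called in YAML: its name, and indented under it one key for each argument. drive_tool: Moves the arm, as the interface text tells. Its arguments: {"type":"object","properties":{"increments":{"type":"array"},"squeeze":{"type":"number"}},"required":["increments"]}

```bash
mkdir -p pics; python3 - <<'E'
from station import ctrl
import cv2
print(ctrl.get_obs())
for n in ("side","top","wrist"):
    c=ctrl.calibration(n); print(n,c)
    cv2.imwrite(f"pics/{n}0.png",ctrl.camera(n)[:,:,::-1])
E
```

```text
{'time_s': 0.0, 'qpos': array([-1.34758139e+00,  3.00456735e-01,  1.52158865e+00,  7.03097565e-07,
        1.32068152e+00, -6.66159062e-02]), 'joint_vel': array([-0.00056683,  0.00055909,  0.00117937, -0.0010266 , -0.00095545,
        0.0001038 ]), 'tau': array([-1.72540811e-03, -5.31804442e+01, -3.52737522e+01,  7.07967044e-02,
        2.44221976e-02, -7.93888876e-05]), 'ee_pos': array([ 0.15711988, -0.52682761,  0.22189099]), 'eef_rot': array([-3.14151647e+00,  1.13168950e-03, -1.28096561e+00]), 'force': array([ 0.3255498 , -0.36611344,  0.13601201]), 'moment': array([0.05634127, 0.04355797, 0.06172193]), 'grip_width': 0.09381965364825524}
side {'fx': 403.49762229813075, 'fy': 403.49762229813075, 'cx': 287.50883295332375, 'cy': 210.3677710591404, 'k1': -0.04306839255378113, 'rvec': array([ 0.59700165, -2.5203089 ,  1.3114554 ]), 'tvec': array([0.51044312, 0.27805241, 0.82143717])}
top {'fx': 500.81107739748984, 'fy': 500.81107739748984, 'cx': 280.3126406294354, 'cy': 211.64031439275607, 'k1': 0.04851045572834638, 'rvec': array([ 2.11964623, -2.1755484 ,  0.14475377]), 'tvec': array([-0.00296474,  0.61259177,  1.32389879])}
wrist {'fx': 289.8612355923942, 'fy': 289.8612355923942, 'cx': 286.6372542751416, 'cy': 204.07851232171132, 'k1': -0.05166271587155596, 'rvec': array([-2.35371484,  1.7547091 ,  0.22088897]), 'tvec': array([-0.54890186, -0.02624423,  0.39019072])}
```

View pics/side0.png

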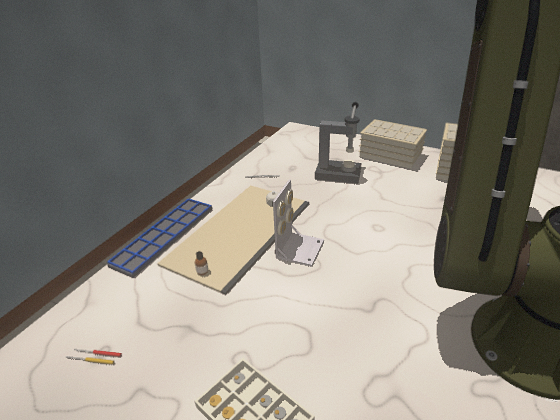

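View pics/top0.png

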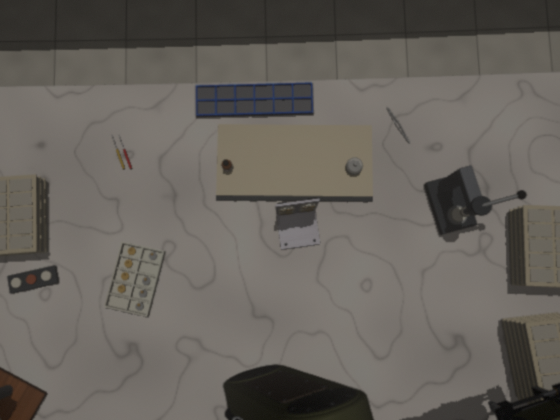

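View pics/wrist0.png

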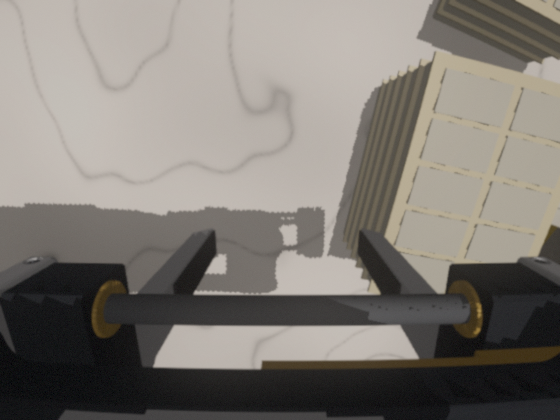

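The top view shows the pad (columns 217–373, near edge at about row 199). The stand's foot covers roughly columns 278–320, rows 217–248, turned slightly. The bottle is at (227,166) and the dust cover at (354,166). I'll enlarge both views.

```bash
cat > h.py <<'E'
import numpy as np, cv2
from station import ctrl
from scipy.spatial.transform import Rotation as Ro
def cam(n):
    c=ctrl.calibration(n); K=np.array([[c['fx'],0,c['cx']],[0,c['fy'],c['cy']],[0,0,1]])
    return K,np.array([c['k1'],0,0,0,0.]),c['rvec'],c['tvec']
def ray(n,uv,C=None):
    K,d,rv,tv=C or cam(n)
    p=cv2.undistortPoints(np.array([[uv]],float),K,d)[0,0]
    R=cv2.Rodrigues(rv)[0]; return -R.T@tv, R.T@np.array([p[0],p[1],1])
def onz(n,uv,z,C=None):
    o,r=ray(n,uv,C); return o+r*(z-o[2])/r[2]
def proj(n,P,C=None):
    K,d,rv,tv=C or cam(n)
    return cv2.projectPoints(np.array(P,float).reshape(-1,3),rv,tv,K,d)[0][:,0]
def crop(img,x0,y0,x1,y1,s,name):
    cv2.imwrite('pics/'+name,cv2.resize(img[y0:y1,x0:x1],None,fx=s,fy=s,interpolation=cv2.INTER_CUBIC))
E
python3 - <<'E'
from h import *
t=cv2.imread('pics/top0.png'); s=cv2.imread('pics/side0.png')
crop(t,260,185,340,260,8,'topc.png'); crop(s,250,170,340,275,5.5,'sidec.png')
for uv,z in [((217,200.5),0.008),((373,199),0.008),((218,125),.008),((373,125),.008),((280,248.5),.008),((320,246.5),.008)]: print(uv,onz('top',uv,z))
E
```

```text
(217, 200.5) [0.65336651 0.15797709 0.008     ]
(373, 199) [ 0.64597926 -0.27918087  0.008     ]
(218, 125) [0.87216418 0.15306955 0.008     ]
(373, 125) [ 0.85976812 -0.28974371  0.008     ]
(280, 248.5) [ 0.51413209 -0.01532599  0.008     ]
(320, 246.5) [ 0.51681248 -0.12616126  0.008     ]
```

View pics/topc.png

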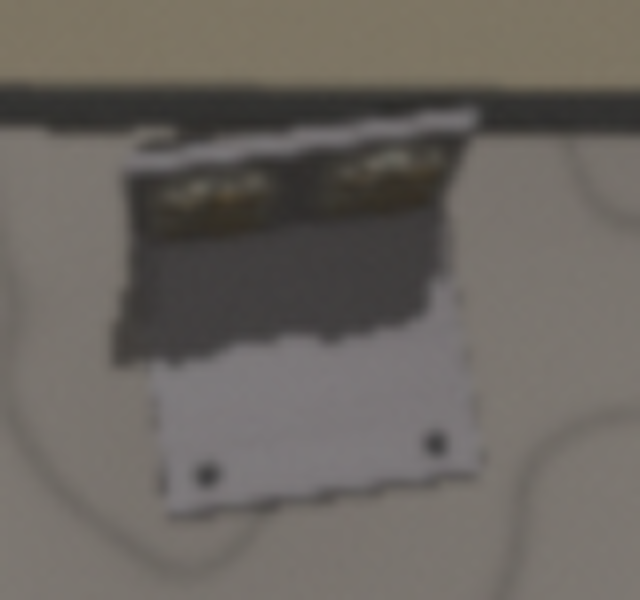

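View pics/sidec.png

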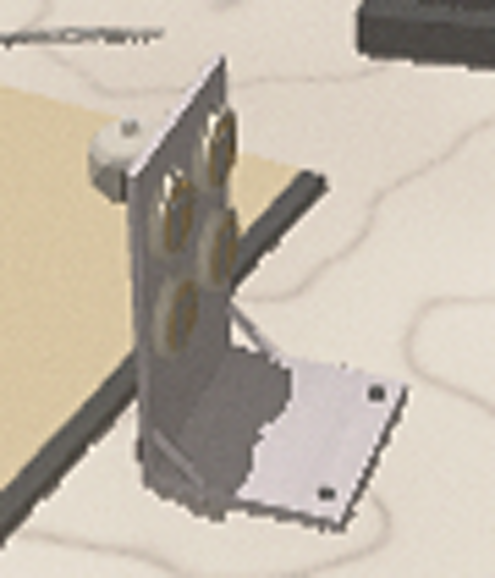

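```bash
python3 - <<'E'
from h import *
def c(u,v): return (260+u/8-.5,185+v/8-.5)
L=onz('top',c(167,515),.008);R=onz('top',c(480,470),.008)
print(L,R,np.linalg.norm(L-R),np.degrees(np.arctan2(R[0]-L[0],L[1]-R[1])))
A=onz('top',c(126,157),.18);B=onz('top',c(480,110),.18)
A2=onz('top',c(130,178),.18);B2=onz('top',c(478,130),.18)
for P,Q in((A,B),(A2,B2)): print(P,Q,np.linalg.norm(P-Q),np.degrees(np.arctan2(Q[0]-P[0],P[1]-Q[1])))
# pad near edge: dark strip lower edge
im=cv2.imread('pics/top0.png').astype(int)
for col in (225,240,255,335,350,365):
    g=im[185:210,col].sum(1); e=np.diff(g); r=185+np.argmax(e[8:])+8; print(col,r,onz('top',(col,r+.5),.008), g[8:20])
for s,P in(('sideTop',(290.3,181.2)),):print(onz('side',P,.18))
def sc(u,v): return (250+u/5.5-.5,170+v/5.5-.5)
print('side toe', onz('side',sc(341,523),.008),onz('side',sc(406,390),.008))
print('side top', onz('side',sc(131,172),.18),onz('side',sc(221,58),.18))
print('pad', onz('side',sc(322,176),.008))
E
```

```text
[ 0.51306844 -0.01633732  0.008     ] [ 0.52584305 -0.1251113   0.008     ] 0.10952154736517446 6.69823676525686
[ 0.61208659 -0.00725216  0.18      ] [ 0.62380431 -0.11635918  0.18      ] 0.1097344383770286 6.129873101909797
[ 0.6055371  -0.00832101  0.18      ] [ 0.61760085 -0.11552036  0.18      ] 0.10787601200072551 6.420802975125365
225 200 [0.6527764  0.13554779 0.008     ] [336 312 225 160 147 147 151 205 313 354 358 359]
240 200 [0.65166737 0.09347443 0.008     ] [342 318 239 170 151 147 147 208 316 357 362 363]
255 201 [0.64771364 0.05143955 0.008     ] [338 320 241 178 159 153 148 151 215 299 335 340]
335 201 [ 0.64174654 -0.17276568  0.008     ] [339 337 314 223 163 148 148 158 204 300 333 338]
350 201 [ 0.64062309 -0.21468129  0.008     ] [339 338 314 226 163 152 152 152 197 297 334 338]
365 202 [ 0.63666835 -0.256394    0.008     ] [337 335 317 239 172 151 147 150 156 217 306 338]
[ 0.61609608 -0.10452603  0.18      ]
side toe [ 0.51316675 -0.01459232  0.008     ] [ 0.52456768 -0.11751706  0.008     ]
side top [ 0.61125145 -0.0058964   0.18      ] [ 0.62018257 -0.10904353  0.18      ]
pad [ 0.64381845 -0.27491433  0.008     ]
```

```bash
cat >> h.py <<'E'
def edge_top(img,cols,r0,r1,z=.008,rise=True):
    P=[]
    for c in cols:
        g=img[r0:r1,c].astype(float).sum(1)
        k=int(np.argmin(g)) if rise else 0
        hi=g[-1] ; lo=g[k]; th=(hi+lo)/2
        for i in range(len(g)-2,k-1,-1):
            if g[i]<th<=g[i+1]: P.append(onz('top',(c,r0+i+(th-g[i])/(g[i+1]-g[i])),z)); break
    P=np.array(P); f=np.polyfit(P[:,1],P[:,0],1); res=P[:,0]-np.polyval(f,P[:,1])
    k=abs(res)<2.5*res.std()+1e-4; f=np.polyfit(P[k,1],P[k,0],1)
    return f,(P[k,0]-np.polyval(f,P[k,1])).std(),len(P)
E
python3 - <<'E'
from h import *
im=cv2.imread('pics/top0.png')
f,s,n=edge_top(im,list(range(222,268))+list(range(328,370)),190,208); print('near edge x=a*y+b',f,s,n,np.degrees(np.arctan(f[0])), 'at y=-.06',np.polyval(f,-.06))
# cream mask -> minAreaRect
hsv=cv2.cvtColor(im,cv2.COLOR_BGR2HSV)
print(hsv[150,300],hsv[230,350],hsv[199,240])
m=cv2.inRange(hsv,np.array([15,40,60]),np.array([35,130,200])); m[:115]=0;m[205:]=0;m[:,:200]=0;m[:,390:]=0
c=max(cv2.findContours(m,0,1)[0],key=cv2.contourArea); h=cv2.convexHull(c)[:,0]
P=np.array([onz('top',tuple(map(float,p)),.008)[:2] for p in h],np.float32); print(cv2.minAreaRect(P))
E
```

```text
near edge x=a*y+b [0.03561828 0.64800469] 0.0007878494889592643 88 2.0399149656074047 at y=-.06 0.645867593443351
[ 20  53 125] [ 16  23 123] [15 20 51]
((0.76485276222229, -0.061821624636650085), (0.4394921660423279, 0.20736177265644073), 87.93534851074219)
```

```bash
cat >> h.py <<'E'
def toolR(rpy): return Ro.from_euler('xyz',rpy)
def plan(pos,R,n=1,p0=None,R0=None):
    """per-row increments (turn deg, shift mm), shift in frame at row start, straight path"""
    o=ctrl.get_obs(); p0=o['ee_pos'] if p0 is None else np.array(p0); R0=toolR(o['eef_rot']) if R0 is None else R0
    rv=(R0.inv()*R).as_rotvec(); pos=np.array(pos)
    for i in range(n):
        Ri=R0*Ro.from_rotvec(rv*i/n)
        print(np.round(np.degrees(rv)/n,2).tolist(),np.round(Ri.inv().apply((pos-p0)/n)*1000,1).tolist())
E
python3 - <<'E'
from h import *
R=Ro.from_euler('xyz',[np.pi,0,np.radians(-83.6)])
plan([.4996,-.0729,.10],R,1)
plan([.4996,-.0729,.10],R,14)
E
```

```text
[0.0, 0.05, 10.2] [-337.1, -457.9, 122.4]
[0.0, 0.0, 0.73] [-24.1, -32.7, 8.7]
[0.0, 0.0, 0.73] [-24.5, -32.4, 8.7]
[0.0, 0.0, 0.73] [-24.9, -32.1, 8.7]
[0.0, 0.0, 0.73] [-25.3, -31.8, 8.7]
[0.0, 0.0, 0.73] [-25.7, -31.4, 8.7]
[0.0, 0.0, 0.73] [-26.1, -31.1, 8.7]
[0.0, 0.0, 0.73] [-26.5, -30.8, 8.7]
[0.0, 0.0, 0.73] [-26.9, -30.4, 8.7]
[0.0, 0.0, 0.73] [-27.3, -30.1, 8.7]
[0.0, 0.0, 0.73] [-27.7, -29.7, 8.7]
[0.0, 0.0, 0.73] [-28.0, -29.4, 8.7]
[0.0, 0.0, 0.73] [-28.4, -29.0, 8.7]
[0.0, 0.0, 0.73] [-28.8, -28.7, 8.7]
[0.0, 0.0, 0.73] [-29.1, -28.3, 8.7]
```

drive_tool:
  increments:
    - [[0,0,0],[-26,-35,9],0.64]
    - [[0,0,0],[-26,-35,9],0.64]
    - [[0,0,0],[-26,-35,9],0.64]
    - [[0,0,0],[-26,-35,9],0.64]
    - [[0,0,0],[-26,-35,9],0.64]
    - [[0,0,0],[-26,-35,9],0.64]
    - [[0,0,0],[-26,-35,9],0.64]
    - [[0,0,0],[-26,-35,9],0.64]
    - [[0,0,0],[-26,-35,9],0.64]
    - [[0,0,0],[-26,-35,9],0.64]
    - [[0,0,0],[-26,-35,9],0.64]
    - [[0,0,0],[-26,-35,9],0.64]
    - [[0,0,5],[-25,-38,14],0.64]
    - [[0,0,5.2],[0,0,0],0.64]
    - [[0,0,0],[0,0,0],0.64]
    - [[0,0,0],[0,0,0],0.64]

```text
time_s: 2.15
ee_pos: [0.4996, -0.0736, 0.1005]
eef_rot: [-3.142, -0.0, -1.458]
force: [0.3, -0.1, 0.2]
grip_width: 0.0602
```

Arrived as commanded. I'm going down behind the toe.

drive_tool:
  increments:
    - [[0,0,0],[0,0,20],0.64]
    - [[0,0,0],[0,0,20],0.64]
    - [[0,0,0],[0,0,20],0.64]
    - [[0,0,0],[0,0,15],0.64]
    - [[0,0,0],[0,0,5],0.64]
    - [[0,0,0],[0,0,0],0.64]

```text
time_s: 2.9
ee_pos: [0.4999, -0.0733, 0.0206]
eef_rot: [-3.141, -0.0, -1.459]
force: [0.3, 0.4, 0.1]
grip_width: 0.0603
```

```bash
python3 - <<'E'
from h import *
o=ctrl.get_obs(); print(o['ee_pos'],o['force'])
t=ctrl.camera('top')[:,:,::-1]; s=ctrl.camera('side')[:,:,::-1]
crop(t,240,185,340,285,6,'t1.png'); crop(s,240,160,360,280,5,'s1.png')
E
```

```text
[ 0.49986779 -0.07333281  0.02062628] [0.29418438 0.35349538 0.05789145]
```

View pics/t1.png

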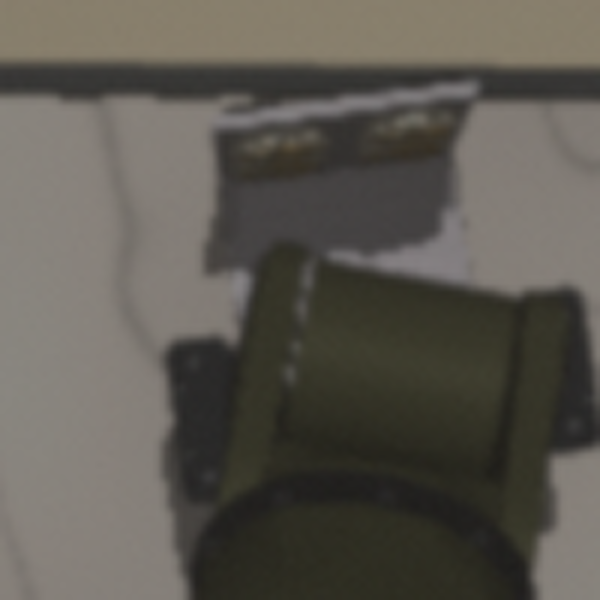

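View pics/s1.png

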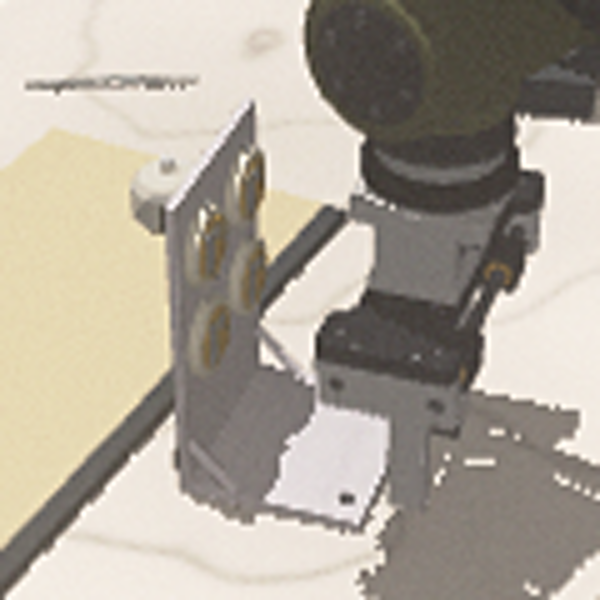

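The fingers sit clear behind the toe (side crop around (410,480)). Now I'll push forward along tool −y, squaring by +8.4° about tool z on the way.

drive_tool:
  increments:
    - [[0,0,0],[0,-5,0],0.64]
    - [[0,0,0],[0,-5,0],0.64]
    - [[0,0,0.4],[0,-2,0],0.64]
    - [[0,0,0.8],[0,-2,0],0.64]
    - [[0,0,0.8],[0,-2,0],0.64]
    - [[0,0,0.8],[0,-2,0],0.64]
    - [[0,0,0.8],[0,-2,0],0.64]
    - [[0,0,0.8],[0,-2,0],0.64]
    - [[0,0,0.8],[0,-2,0],0.64]
    - [[0,0,0.8],[0,-2,0],0.64]
    - [[0,0,0.8],[0,-2,0],0.64]
    - [[0,0,0.8],[0,-2,0],0.64]
    - [[0,0,0.8],[0,-2,0],0.64]
    - [[0,0,0],[0,-2,0],0.64]
    - [[0,0,0],[0,-1,0],0.64]

```text
time_s: 4.88
ee_pos: [0.5348, -0.0712, 0.0204]
eef_rot: [3.142, -0.0, -1.606]
force: [-2.7, 0.5, -0.4]
grip_width: 0.0602
```

```bash
python3 - <<'E'
from h import *
o=ctrl.get_obs(); print(o['ee_pos'],o['eef_rot'],o['force'])
t=ctrl.camera('top')[:,:,::-1]; s=ctrl.camera('side')[:,:,::-1]
crop(t,240,185,340,285,6,'t2.png'); crop(s,240,160,360,280,5,'s2.png')
E
```

```text
[ 0.53476428 -0.07117148  0.02043461] [ 3.14158944e+00 -5.82578089e-06 -1.60551673e+00] [-2.66954763  0.48469235 -0.35220167]
```

View pics/t2.png

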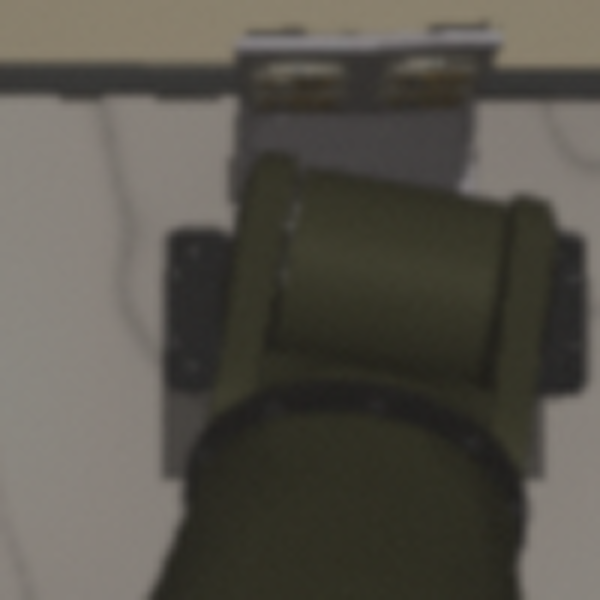

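View pics/s2.png

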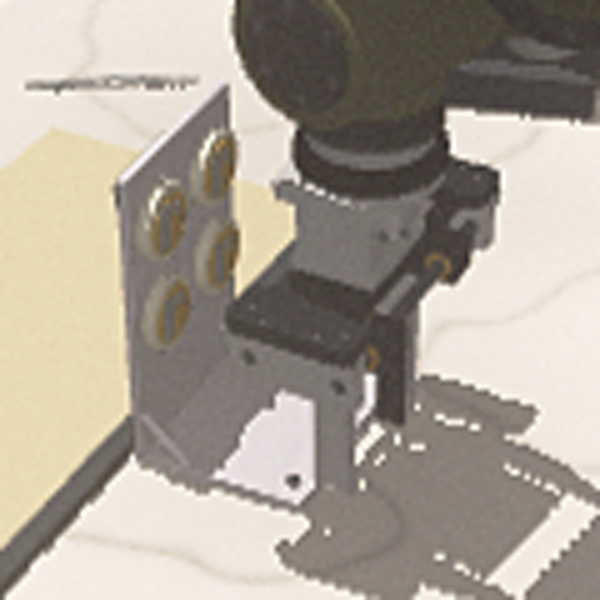

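The stand is now square and near the edge: the plate's top rear edge runs from crop (236,36) to (500,29). The force is only sliding friction, about 2.7 N. I'll push on gently until it seats.

drive_tool:
  increments:
    - [[0,0,0],[0,-1,0],0.64]
    - [[0,0,0],[0,-1,0],0.64]
    - [[0,0,0],[0,0,0],0.64]

```text
time_s: 5.35
ee_pos: [0.5366, -0.0711, 0.0204]
eef_rot: [3.141, 0.0, -1.606]
force: [-3.2, 1.4, -0.7]
grip_width: 0.0602
```

```bash
python3 - <<'E'
from h import *
def c(u,v): return (240+u/6-.5,185+v/6-.5)
A=onz('top',c(236,36),.18);B=onz('top',c(500,28),.18); print(A,B,np.linalg.norm(A-B),np.degrees(np.arctan2(B[0]-A[0],A[1]-B[1])))
E
```

```text
[ 0.64582774 -0.01690846  0.18      ] [ 0.64625207 -0.12538128  0.18      ] 0.10847365676310497 0.22413412916906042
```

drive_tool:
  increments:
    - [[0,0,0],[0,-1,0],0.64]
    - [[0,0,0],[0,-1,0],0.64]
    - [[0,0,0],[0,-1,0],0.64]
    - [[0,0,0],[0,0,0],0.64]

```text
time_s: 5.85
ee_pos: [0.5389, -0.0712, 0.0203]
eef_rot: [3.139, 0.0, -1.606]
force: [-9.4, 1.4, 4.7]
grip_width: 0.0604
```

drive_tool:
  increments:
    - [[0,0,0],[0,-1,0],0.64]
    - [[0,0,0],[0,0,0],0.64]

```text
time_s: 6.1
ee_pos: [0.539, -0.0712, 0.0201]
eef_rot: [3.137, 0.0, -1.606]
force: [-15.4, 1.6, 7.8]
grip_width: 0.0599
```

```bash
python3 - <<'E'
from h import *
o=ctrl.get_obs(); print(o['ee_pos'],o['eef_rot'],o['force'],o['moment'])
t=ctrl.camera('top')[:,:,::-1]; s=ctrl.camera('side')[:,:,::-1]
crop(t,265,180,335,230,10,'t3.png'); crop(s,240,160,330,265,5.5,'s3.png')
E
```

```text
[ 0.53902747 -0.0712421   0.02012879] [ 3.13705914e+00  4.20287904e-04 -1.60568886e+00] [-15.40872382   1.55778858   7.80495539] [0.45004907 2.97963946 0.04412792]
```

View pics/t3.png

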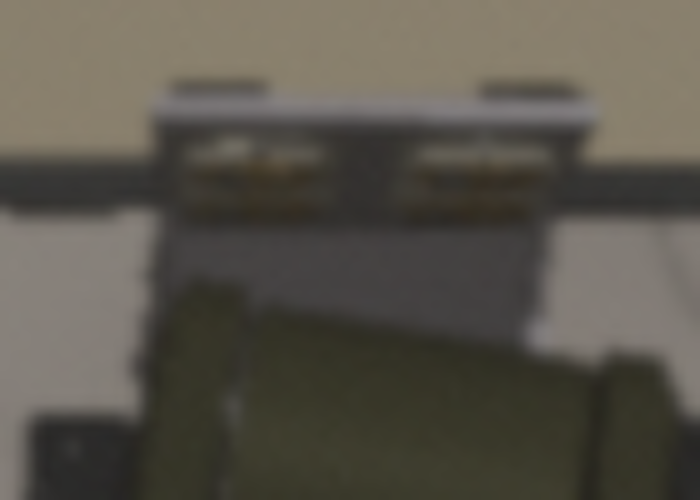

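View pics/s3.png

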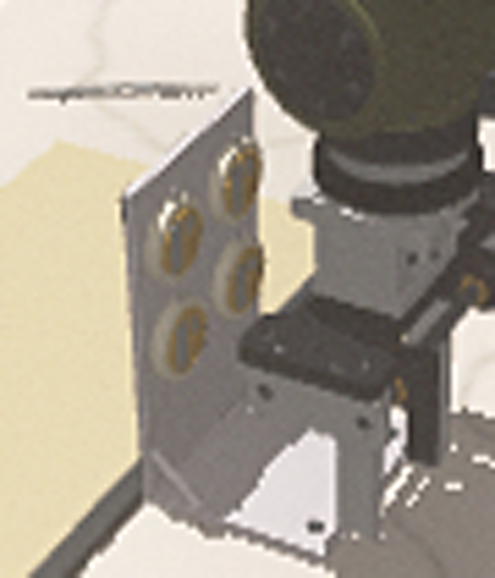

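The stand is seated: 15 N, almost no z moment, and the plate runs parallel to the strip (top edge at crop row ~105 from column 155 to 600). Next I back off and raise. Then I turn the jaws into the fore-aft plane, tilted 40° forward, so one finger faces the plate and the other sits over the foot.

```bash
cat >> h.py <<'E'
H=np.array([.6465,-.071,0]); YAW=np.radians(-2.04); E1=np.array([np.cos(YAW),np.sin(YAW),0])
def W(x,z): return H+E1*x/1000+np.array([0,0,z/1000])
def RT(phi): return Ro.from_euler('z',YAW)*Ro.from_euler('y',np.radians(phi))*Ro.from_euler('x',np.pi)
def sf(p): d=np.array(p)-H; return np.array([d@E1, d@np.array([-E1[1],E1[0],0]), d[2]])*1000
E
python3 - <<'E'
from h import *
def c(u,v): return (265+u/10-.5,180+v/10-.5)
A=onz('top',c(155,97),.18);B=onz('top',c(600,97),.18);print(A,B,(A+B)/2)
o=ctrl.get_obs(); p=o['ee_pos'];R=toolR(o['eef_rot'])
p1=R.apply([0,.025,-.13])+p; print(p1)
R1=R*Ro.from_euler('z',-np.radians(90-.0)); 
print('yaw turn',np.degrees((R.inv()*RT(0)).as_rotvec()))
plan(W(-150,150),RT(0),1,p1,RT(0))
plan(W(-110,122),RT(-40),1,W(-150,150),RT(0))
E
```

```text
[ 0.64900563 -0.01986694  0.18      ] [ 0.64605764 -0.12947848  0.18      ] [ 0.64753163 -0.07467271  0.18      ]
[ 0.51459945 -0.0704223   0.15023472]
yaw turn [  0.1821968    0.22123127 -89.95578697]
[0.0, 0.0, 0.0] [-18.2, -4.1, 0.2]
[0.0, 40.0, 0.0] [40.0, -0.0, 28.0]
```

drive_tool:
  increments:
    - [[0,0,0],[0,8,0],0.64]
    - [[0,0,0],[0,17,-5],0.64]
    - [[0,0,0],[0,0,-30],0.64]
    - [[0,0,0],[0,0,-40],0.64]
    - [[0,0,0],[0,0,-40],0.64]
    - [[0,0,0],[0,0,-15],0.64]

```text
time_s: 6.95
ee_pos: [0.5166, -0.0708, 0.1527]
eef_rot: [-3.137, -0.001, -1.606]
force: [0.1, -0.3, 0.0]
grip_width: 0.0602
```

drive_tool:
  increments:
    - [[0,0,-10],[0,0,0],0.5]
    - [[0,0,-10],[0,0,0],0.5]
    - [[0,0,-10],[0,0,0],0.5]
    - [[0,0,-10],[0,0,0],0.5]
    - [[0,0,-10],[0,0,0],0.5]
    - [[0,0,-10],[0,0,0],0.5]
    - [[0,0,-10],[0,0,0],0.5]
    - [[0,0,-10],[0,0,0],0.5]
    - [[0,0,-10],[0,0,0],0.5]
    - [[0,0,0],[0,0,0],0.5]

```text
time_s: 8.2
ee_pos: [0.5156, -0.0705, 0.1496]
eef_rot: [-3.142, 0.001, -0.036]
force: [0.5, -0.1, 0.5]
grip_width: 0.0468
```

```bash
sed -i 's/H=np.array(\[.6465,-.071,0\])/H=np.array([.6465,-.073,0])/' h.py; python3 - <<'E'
from h import *
o=ctrl.get_obs(); print(o['ee_pos'],o['eef_rot'],sf(o['ee_pos']),o['grip_width'],o['qpos'])
R=toolR(o['eef_rot'])
plan(W(-115,130),RT(-40),5)
E
```

```text
[ 0.51555057 -0.0705323   0.14964621] [-3.14154550e+00  5.56469211e-04 -3.59902941e-02] [-130.95427829   -2.19529761  149.64621499] 0.04678841085698502 [-2.06337188e-01  3.07998840e-01  1.68877478e+00 -5.25423598e-05
  1.14537545e+00 -1.70325183e-01]
[0.0, 8.01, -0.0] [3.2, -0.4, 3.9]
[0.0, 8.01, -0.0] [2.6, -0.4, 4.3]
[0.0, 8.01, -0.0] [2.0, -0.4, 4.7]
[0.0, 8.01, -0.0] [1.3, -0.4, 4.9]
[0.0, 8.01, -0.0] [0.6, -0.4, 5.0]
```

drive_tool:
  increments:
    - [[0,8,0],[3,-0.4,4],0.5]
    - [[0,8,0],[2.6,-0.4,4.3],0.5]
    - [[0,8,0],[2,-0.4,4.7],0.5]
    - [[0,8,0],[1.3,-0.4,4.9],0.5]
    - [[0,8,0],[0.6,-0.4,5],0.5]
    - [[0,0,0],[0,0,0],0.5]

```text
time_s: 8.95
ee_pos: [0.531, -0.0659, 0.1308]
eef_rot: [-3.126, -0.662, -0.038]
force: [1.7, 0.2, -0.7]
grip_width: 0.0469
```

```bash
python3 - <<'E'
from h import *
o=ctrl.get_obs(); print(o['ee_pos'],o['eef_rot'],sf(o['ee_pos']),o['qpos'],o['force'])
# target pre-contact: tipmid
ph=40;
import math
z=np.array([math.sin(math.radians(40)),-math.cos(math.radians(40))]); x=np.array([math.cos(math.radians(40)),math.sin(math.radians(40))])
A=np.array([-14,59]); tip=A-36*x; T=tip-17*z; print('TCP',T,'B',A-72*x)
plan(W(*T),RT(-40),1)
s=ctrl.camera('side')[:,:,::-1]; t=ctrl.camera('top')[:,:,::-1]
crop(s,220,120,360,270,4,'s4.png'); crop(t,250,180,350,255,7,'t4.png')
E
```

```text
[ 0.53104381 -0.06589347  0.13083436] [-3.12629867 -0.66186086 -0.03811275] [-115.63598591    2.99210677  130.83436392] [-0.26486288  0.12864342  2.11539836  0.5575817   0.29344235 -0.71859377] [ 1.71209656  0.23649224 -0.66156413]
TCP [-52.50498932  48.88240158] B [-69.1551999  12.7192921]
[-0.79, 2.08, -0.13] [-0.6, 4.4, 103.4]
```

View pics/s4.png

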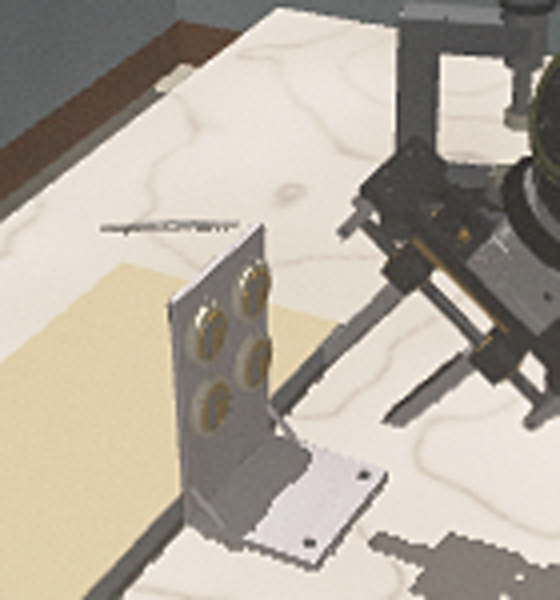

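View pics/t4.png

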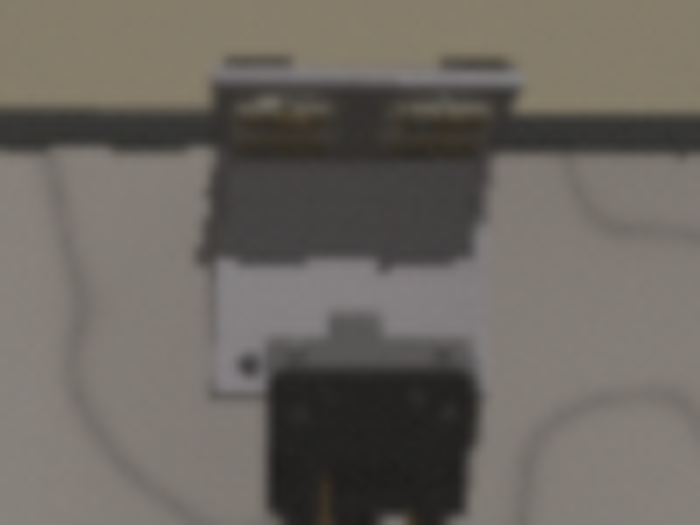

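The view matches the plan: the stand is still seated, the tool is tilted ~38°, and the fingers are on the centre line within 3 mm. I'll move in along the tool axis, stopping short.

drive_tool:
  increments:
    - [[0,1,0],[0,1.5,10],0.5]
    - [[0,1,0],[0,1.5,10],0.5]
    - [[0,0,0],[0,0,15],0.5]
    - [[0,0,0],[0,0,15],0.5]
    - [[0,0,0],[0,0,15],0.5]
    - [[0,0,0],[0,0,10],0.5]
    - [[0,0,0],[0,0,5],0.5]
    - [[0,0,0],[0,0,0],0.5]

```text
time_s: 10.05
ee_pos: [0.5834, -0.0695, 0.0705]
eef_rot: [-3.128, -0.699, -0.033]
force: [-0.0, -0.3, -0.1]
grip_width: 0.0473
```

```bash
python3 - <<'E'
from h import *
o=ctrl.get_obs(); print(o['ee_pos'],o['eef_rot'],sf(o['ee_pos']),o['qpos'],o['force'])
plan(W(-52.5,49),RT(-40),1)
E
```

```text
[ 0.58344476 -0.06946898  0.07047686] [-3.12849277 -0.69918822 -0.03332475] [-63.14097573   1.28419481  70.47685987] [-0.24504185  0.35536992  2.03260258  1.14643806  0.16317196 -1.30474889] [-0.0396592  -0.33910759 -0.11108481]
[-0.83, -0.06, 0.1] [-5.7, 1.6, 23.3]
```

```bash
python3 - <<'E'
from h import *
plan(W(-54,50),RT(-36),3)
E
```

```text
[-0.28, -1.35, 0.04] [-2.1, 0.5, 7.2]
[-0.28, -1.35, 0.04] [-1.9, 0.5, 7.2]
[-0.28, -1.35, 0.04] [-1.7, 0.5, 7.3]
```

drive_tool:
  increments:
    - [[-0.3,-1.4,0],[-2,0.5,7],0.5]
    - [[-0.3,-1.4,0],[-1.9,0.5,7],0.5]
    - [[-0.3,-1.3,0],[-1.7,0.5,7],0.5]
    - [[0,0,0],[0,0,0],0.5]
    - [[0,0,0],[0,0,0],0.5]

```text
time_s: 10.68
ee_pos: [0.5917, -0.0713, 0.0508]
eef_rot: [3.138, -0.628, -0.033]
force: [0.5, 1.2, 0.3]
grip_width: 0.0471
```

```bash
python3 - <<'E'
from h import *
o=ctrl.get_obs(); print(o['ee_pos'],o['eef_rot'],sf(o['ee_pos']),o['qpos'],o['force'])
plan(W(-54,50),RT(-36),1)
s=ctrl.camera('side')[:,:,::-1]
crop(s,220,140,340,270,4.5,'s5.png')
E
```

```text
[ 0.59170897 -0.07127781  0.05083652] [ 3.13790951 -0.62833595 -0.03264371] [-54.81761287  -0.22930436  50.83651519] [-0.2287013   0.41073428  1.97644012  0.69341155  0.17437807 -0.84515848] [0.52439032 1.2277696  0.2610943 ]
[0.11, -0.0, 0.14] [0.2, -0.2, 1.2]
```

View pics/s5.png

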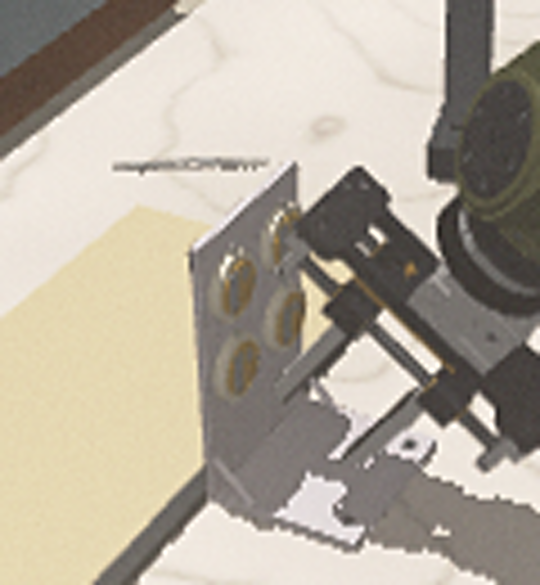

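The upper finger points at the bare plate under the holders (crop ~(280,400)). The lower one is just above the foot (crop ~(345,460)), and the body clears the holders. Now I inch forward to touch the plate.

drive_tool:
  increments:
    - [[0,0,0],[0.8,0,0.6],0.5]
    - [[0,0,0],[0.8,0,0.6],0.5]
    - [[0,0,0],[0.8,0,0.6],0.5]
    - [[0,0,0],[0.8,0,0.6],0.5]
    - [[0,0,0],[0,0,0],0.5]

```text
time_s: 11.35
ee_pos: [0.5958, -0.0715, 0.0504]
eef_rot: [3.138, -0.628, -0.033]
force: [0.4, 0.2, 0.6]
grip_width: 0.0473
```

drive_tool:
  increments:
    - [[0,0,0],[0.8,0,0.6],0.5]
    - [[0,0,0],[0.8,0,0.6],0.5]
    - [[0,0,0],[0,0,0],0.5]

```text
time_s: 11.72
ee_pos: [0.5978, -0.0715, 0.0504]
eef_rot: [3.138, -0.628, -0.032]
force: [-0.3, -0.3, -0.4]
grip_width: 0.0468
```

drive_tool:
  increments:
    - [[0,0,0],[0.8,0,0.6],0.5]
    - [[0,0,0],[0.8,0,0.6],0.5]
    - [[0,0,0],[0,0,0],0.5]

```text
time_s: 12.1
ee_pos: [0.5998, -0.0716, 0.0503]
eef_rot: [3.138, -0.628, -0.032]
force: [-0.4, 0.0, 0.0]
grip_width: 0.0466
```

drive_tool:
  increments:
    - [[0,0,0],[0.8,0,0.6],0.5]
    - [[0,0,0],[0.8,0,0.6],0.5]
    - [[0,0,0],[0,0,0],0.5]

```text
time_s: 12.48
ee_pos: [0.6018, -0.0717, 0.0503]
eef_rot: [3.138, -0.628, -0.032]
force: [-0.1, 0.3, -0.8]
grip_width: 0.0468
```

```bash
python3 - <<'E'
from h import *
o=ctrl.get_obs(); print(o['ee_pos'],sf(o['ee_pos']),o['qpos'],o['force'],o['moment'])
s=ctrl.camera('side')[:,:,::-1]
crop(s,245,180,325,265,7,'s6.png')
t=ctrl.camera('top')[:,:,::-1];crop(t,250,180,350,255,7,'t6.png')
E
```

```text
[ 0.6018245  -0.07167275  0.05029374] [-44.69443664  -0.26391785  50.29373641] [-0.2243607   0.42852808  1.94923203  0.64764162  0.18016163 -0.79572164] [-0.09382467  0.32955655 -0.76031107] [-0.00794433  0.25499513  0.01646129]
```

View pics/s6.png

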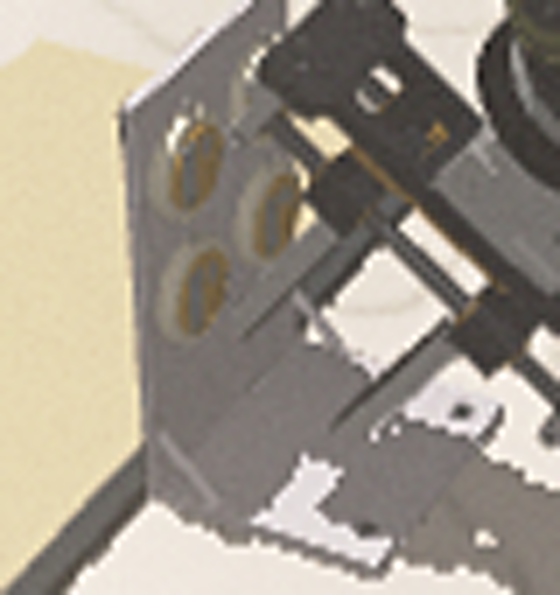

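View pics/t6.png

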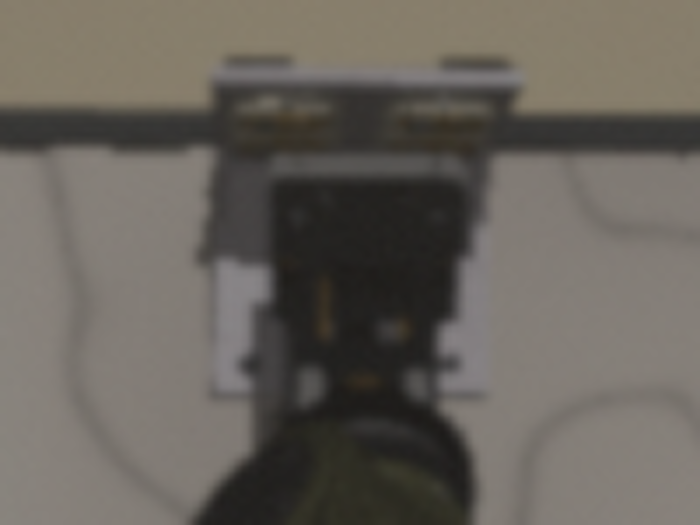

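```bash
python3 - <<'E'
from h import *
for v in (155,180):
  for z in (.15,.166,.18): print(v,z,sf(onz('top',(302,180+v/7-.5),z)))
# finger tip A predicted pixel in side and plate/holder refs
o=ctrl.get_obs();R=toolR(o['eef_rot']);p=o['ee_pos']
for n,off in (('A outer',[.036,0,.017]),('A inner',[.0235,0,.017]),('B outer',[-.036,0,.017]),('body A',[.0885,0,-.08]),('bodyA +y',[.0885,.0375,-.08]),('bodyA -y',[.0885,-.0375,-.08])):
    q=p+R.apply(off); px=proj('side',q)[0]; print(n,sf(q).round(1),(px-np.array([245,180])+.5)*7, proj('top',q)[0])
E
```

```text
155 0.15 [-25.16320225  -2.27166028 150.        ]
155 0.166 [-27.72496165  -1.68784342 166.        ]
155 0.18 [-29.96650113  -1.17700366 180.        ]
180 0.15 [-34.25777121  -2.30864914 150.        ]
180 0.166 [-36.70272254  -1.7243572  166.        ]
180 0.18 [-38.84205496  -1.21310176 180.        ]
A outer [-5.7 -0.2 57.6] [232.10717164 309.23323179] [299.98848031 199.90300372]
A inner [-15.8  -0.2  50.3] [255.4035014  331.72019409] [299.8932915  204.01413461]
B outer [-63.9  -0.4  15.3] [366.26766649 438.70789687] [299.4529101  223.10568495]
body A [-20.1   0.2 167. ] [255.27143377  78.12499992] [301.2848559  198.55546286]
bodyA +y [-20.1 -37.3 167.1] [305.85436754  30.31421697] [316.38828522 198.66770597]
bodyA -y [-20.2  37.7 166.9] [201.9839387  128.50238355] [286.19616459 198.44216378]
```

The body's foremost edge measures about x −26 mm, so it clears the holder fronts (−15 mm) by ~10 mm. I'll continue to inch forward.

drive_tool:
  increments:
    - [[0,0,0],[0.8,0,0.6],0.5]
    - [[0,0,0],[0.8,0,0.6],0.5]
    - [[0,0,0],[0,0,0],0.5]

```text
time_s: 12.95
ee_pos: [0.6039, -0.0718, 0.0503]
eef_rot: [3.138, -0.628, -0.032]
force: [-1.2, -0.5, -0.9]
grip_width: 0.0471
```

drive_tool:
  increments:
    - [[0,0,0],[0.8,0,0.6],0.5]
    - [[0,0,0],[0,0,0],0.5]

```text
time_s: 13.2
ee_pos: [0.6048, -0.0718, 0.0502]
eef_rot: [3.138, -0.628, -0.032]
force: [0.1, -0.2, -0.1]
grip_width: 0.0464
```

drive_tool:
  increments:
    - [[0,0,0],[0.8,0,0.6],0.5]
    - [[0,0,0],[0.8,0,0.6],0.5]
    - [[0,0,0],[0,0,0],0.5]

```text
time_s: 13.58
ee_pos: [0.6068, -0.0718, 0.0502]
eef_rot: [3.138, -0.628, -0.032]
force: [-1.1, -0.8, -0.2]
grip_width: 0.0469
```

drive_tool:
  increments:
    - [[0,0,0],[0.8,0,0.6],0.5]
    - [[0,0,0],[0,0,0],0.5]

```text
time_s: 13.82
ee_pos: [0.6078, -0.0719, 0.0502]
eef_rot: [3.138, -0.628, -0.032]
force: [0.4, 0.4, -0.2]
grip_width: 0.0473
```

```bash
python3 - <<'E'
from h import *
o=ctrl.get_obs(); print(o['ee_pos'],sf(o['ee_pos']),o['force'],o['moment'])
s=ctrl.camera('side')[:,:,::-1]
crop(s,245,180,325,265,7,'s7.png')
w=ctrl.camera('wrist')[:,:,::-1]; cv2.imwrite('pics/w7.png',w)
E
```

```text
[ 0.60780998 -0.07187881  0.05021998] [-38.70541109  -0.25677328  50.21998206] [ 0.39708271  0.40796683 -0.1956726 ] [-0.0087426   0.21759214  0.01675466]
```

View pics/s7.png

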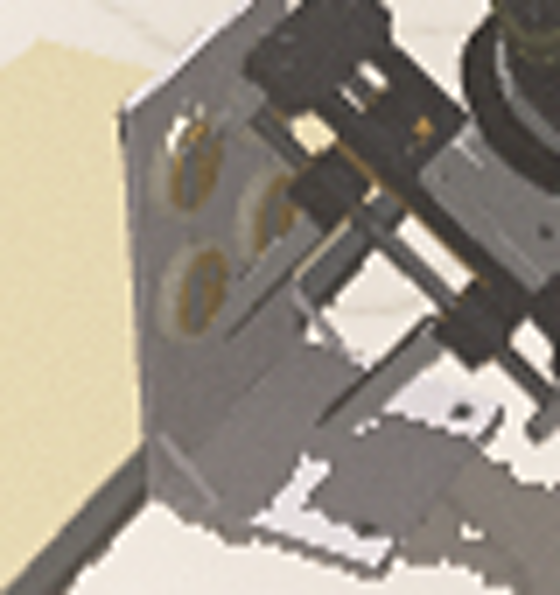

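View pics/w7.png

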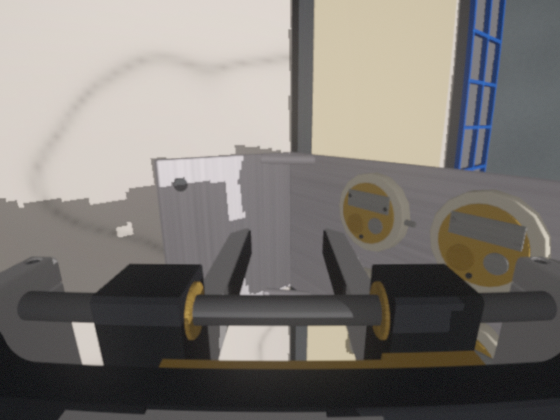

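```bash
python3 - <<'E'
from h import *
o=ctrl.get_obs();R=toolR(o['eef_rot']);p=o['ee_pos']
for off in ([.036,0.008,.017],[.036,-.008,.017],[.0235,.008,.017],[.0235,-.008,.017],[-.036,.008,.017],[-.0235,-.008,.017],[.0235,.008,-.03],[.036,.008,-.03]):
    q=p+R.apply(off); print(off, 'wrist',proj('wrist',q)[0].round(), 'side crop',((proj('side',q)[0]-[245,180]+.5)*7).round())
def tri(n1,a,n2,b):
    o1,r1=ray(n1,a);o2,r2=ray(n2,b);A=np.array([r1,-r2]).T;s=np.linalg.lstsq(A,o2-o1,rcond=None)[0]
    return sf((o1+r1*s[0]+o2+r2*s[1])/2),np.linalg.norm(o1+r1*s[0]-o2-r2*s[1])*1000
print(tri('wrist',(345,232),'side',(245+228/7-.5,180+340/7-.5)))
w=cv2.imread('pics/w7.png'); crop(w,200,140,400,300,4,'w7c.png')
E
```

```text
[0.036, 0.008, 0.017] wrist [342. 253.] side crop [229. 294.]
[0.036, -0.008, 0.017] wrist [343. 230.] side crop [208. 316.]
[0.0235, 0.008, 0.017] wrist [324. 253.] side crop [252. 316.]
[0.0235, -0.008, 0.017] wrist [324. 230.] side crop [231. 339.]
[-0.036, 0.008, 0.017] wrist [234. 253.] side crop [362. 423.]
[-0.0235, -0.008, 0.017] wrist [252. 230.] side crop [319. 423.]
[0.0235, 0.008, -0.03] wrist [335. 290.] side crop [312. 256.]
[0.036, 0.008, -0.03] wrist [359. 290.] side crop [288. 233.]
(array([-9.01028642, 12.10589767, 59.67153761]), np.float64(12.490821136403438))
```

View pics/w7c.png

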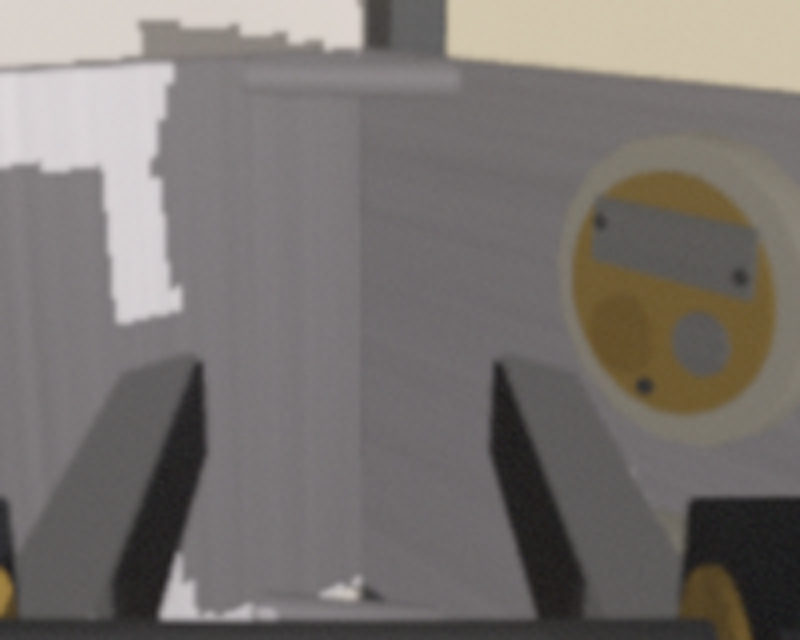

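```bash
python3 - <<'E'
from h import *
for v in (200,230,270): 
    print('corner',sf(onz('wrist',(290,v-.0),.008)))
# strip near edge/far edge in wrist at z=.008
for u in (292,311): print('strip',u,[sf(onz('wrist',(u,v),.008)).round(1) for v in (30,90,140)])
print('toe left', sf(onz('wrist',(157,160),.008)))
for n,q in (('corner',(-6,8)),('edge',(0,8))): print(n,proj('wrist',W(*q)))
E
```

```text
corner [-6.48175461 19.37926897  8.        ]
corner [-6.33726867 -4.83341118  8.        ]
corner [ -6.12511723 -39.39215926   8.        ]
strip 292 [array([ -5.4, 137.8,   8. ]), array([-5.2, 98.8,  8. ]), array([-4.9, 64.2,  8. ])]
strip 311 [array([ 11.4, 140.9,   8. ]), array([ 12.3, 100.2,   8. ]), array([13.3, 63.9,  8. ])]
toe left [-99.00355444  55.18708274   8.        ]
corner [[290.37706632 224.05771253]]
edge [[296.45429907 222.67851401]]
```

```bash
python3 - <<'E'
from h import *
def P(x,y,z): return H+E1*x/1000+np.array([-E1[1],E1[0],0])*y/1000+np.array([0,0,z/1000])
for th in (0,6):
  c,s=np.cos(np.radians(th)),np.sin(np.radians(th))
  for n,q in (('hold86',(-15,28,86)),('hold142',(-15,28,142)),('topL',(0,55,180)),('topR',(0,-55,180)),('toeL',(-100,55,8))):
    x,y,z=q; q2=P(c*x+s*z,y,-s*x+c*z)
    print(th,n,'wrist',proj('wrist',q2)[0].round(1),'side',((proj('side',q2)[0]-[245,180]+.5)*7).round(1),'top',proj('top',q2)[0].round(1))
o=ctrl.get_obs();print(o['force'],o['moment'])
t=ctrl.camera('top')[:,:,::-1];crop(t,250,180,350,255,7,'t7.png')
E
```

```text
0 hold86 wrist [364.8 214.3] side [212.6 295. ] top [289.7 201.6]
0 hold142 wrist [478.9 247.2] side [206.4 169.8] top [290.  198.1]
0 topL wrist [639. 191.] side [125.2 106.4] top [279.3 189.4]
0 topR wrist [548.7 451.8] side [281.5 -33.3] top [323.9 189.8]
0 toeL wrist [155.2 160.5] side [381.5 567.4] top [279.4 236.1]
6 hold86 wrist [377.2 212. ] side [191.6 285.9] top [289.7 198.1]
6 hold142 wrist [495.5 239.4] side [171.  157.5] top [290.  192.2]
6 topL wrist [637.3 184.4] side [80.1 95.5] top [279.3 182. ]
6 topR wrist [557.9 423.6] side [238.4 -42.3] top [323.9 182.4]
6 toeL wrist [162.2 161.8] side [378.  544.9] top [279.4 235.3]
[-0.62288035  0.05518664 -0.25709931] [-0.02878652  0.17608105  0.03784522]
```

View pics/t7.png

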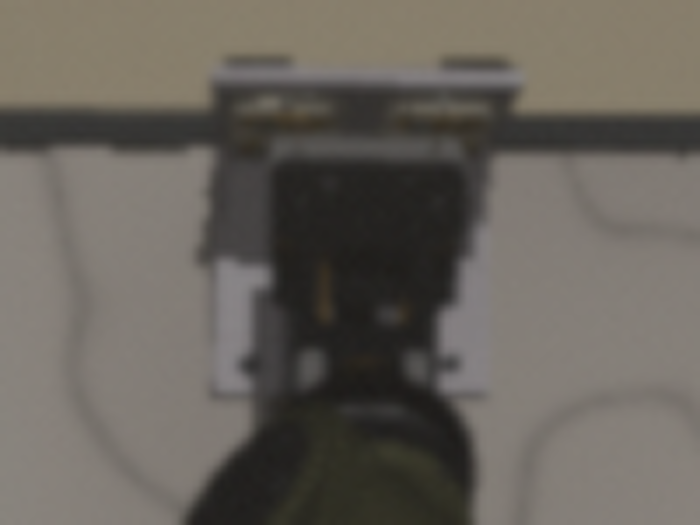

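The images show the stand still upright and the finger just short of it, while the gripper body is ~5 mm from the upper holders. Rather than drive the body closer, I'll back off 2 mm and open the jaws, so the upper finger comes to the plate and the lower one towards the foot.

drive_tool:
  increments:
    - [[0,0,0],[-1.6,0,-1.2],0.54]
    - [[0,0,0],[0,0,0],0.58]
    - [[0,0,0],[0,0,0],0.62]
    - [[0,0,0],[0,0,0],0.66]
    - [[0,0,0],[0,0,0],0.66]

```text
time_s: 14.6
ee_pos: [0.6056, -0.0717, 0.05]
eef_rot: [3.138, -0.627, -0.032]
force: [-1.2, 0.8, -2.0]
grip_width: 0.0617
```

```bash
python3 - <<'E'
from h import *
o=ctrl.get_obs(); print(sf(o['ee_pos']),o['force'],o['moment'],o['grip_width'])
w=ctrl.camera('wrist')[:,:,::-1]; crop(w,160,120,400,300,3.3,'w8.png')
s=ctrl.camera('side')[:,:,::-1];crop(s,245,180,325,265,7,'s8.png')
E
```

```text
[-40.94059572  -0.15990416  49.98664724] [-1.17745801  0.75384183 -2.04572118] [0.02945669 0.68371572 0.04305065] 0.061698005414117775
```

View pics/w8.png

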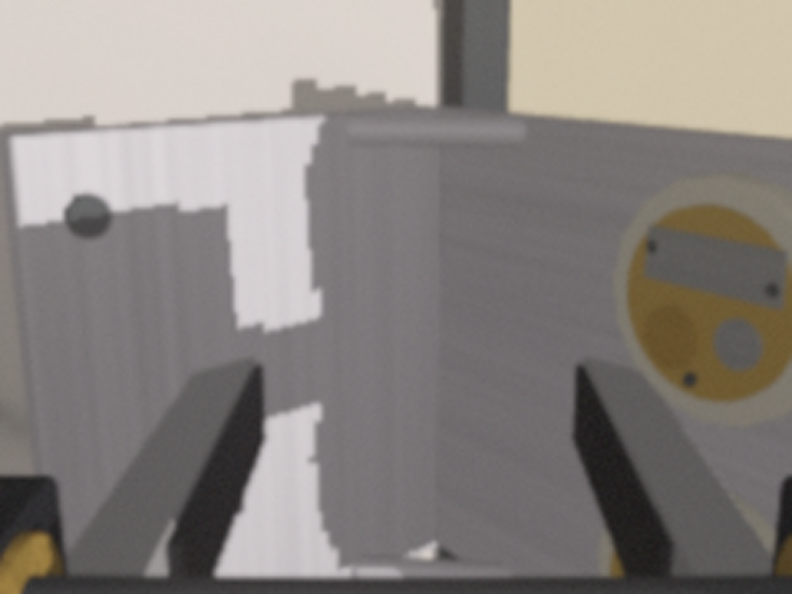

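View pics/s8.png

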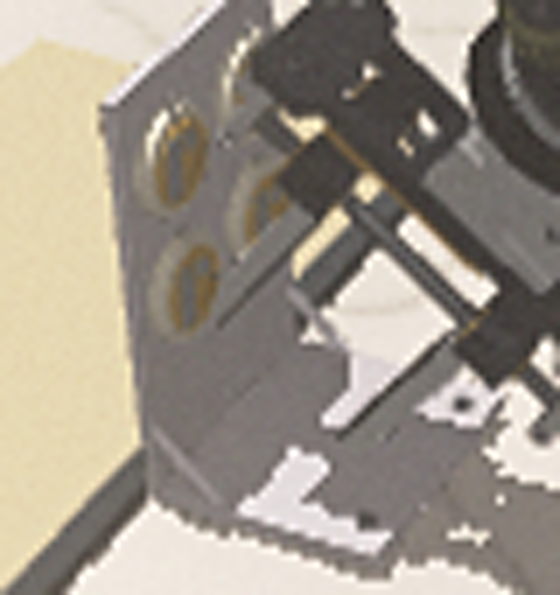

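The stand has tipped by ~3° (top-left corner moved from crop column 125 to 102), so the finger now bears on the plate (~2 N) with no body contact. I'll turn the tool with the stand about the heel, 1.5° per row.

drive_tool:
  increments:
    - [[0,-1,0],[1.1,0,-0.1],0.66]
    - [[0,-1.5,0],[1.7,0,-0.1],0.66]
    - [[0,-1.5,0],[1.7,0,-0.1],0.66]
    - [[0,-1.5,0],[1.7,0,-0.1],0.66]
    - [[0,-1.5,0],[1.7,0,-0.1],0.66]
    - [[0,-1,0],[1.1,0,-0.1],0.66]
    - [[0,0,0],[0,0,0],0.66]

```text
time_s: 15.58
ee_pos: [0.6133, -0.072, 0.0558]
eef_rot: [3.138, -0.489, -0.033]
force: [-0.8, 0.1, 0.3]
grip_width: 0.062
```

```bash
python3 - <<'E'
from h import *
o=ctrl.get_obs(); print(sf(o['ee_pos']),np.degrees(o['eef_rot']),o['force'],o['moment'],o['grip_width'])
w=ctrl.camera('wrist')[:,:,::-1]; crop(w,160,120,400,300,3.3,'w9.png')
s=ctrl.camera('side')[:,:,::-1];crop(s,235,170,325,270,6,'s9.png')
E
```

```text
[-33.2129798   -0.20984482  55.80177237] [179.78949476 -28.00657325  -1.89129179] [-0.7771462   0.08021042  0.30614423] [0.03958053 0.32263956 0.04116617] 0.061981688683092694
```

View pics/w9.png

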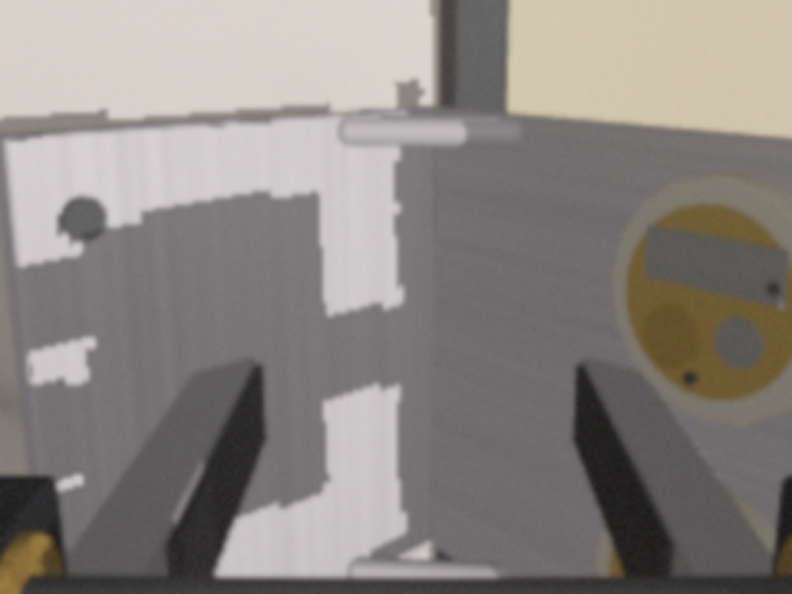

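View pics/s9.png

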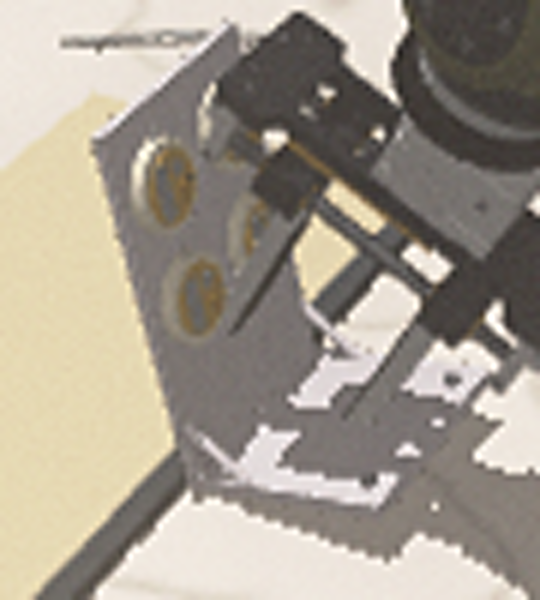

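The stand follows rigidly, now tilted ~11° (the wrist view is unchanged). Before passing balance I close the gap between the lower finger and the foot.

drive_tool:
  increments:
    - [[0,0,0],[-0.6,0,0.8],0.66]
    - [[0,0,0],[-0.6,0,0.8],0.66]
    - [[0,0,0],[0,0,0],0.66]

```text
time_s: 16.05
ee_pos: [0.6127, -0.0721, 0.0536]
eef_rot: [3.138, -0.488, -0.033]
force: [-0.5, -0.2, 0.8]
grip_width: 0.0619
```

drive_tool:
  increments:
    - [[0,0,0],[-0.6,0,0.8],0.66]
    - [[0,0,0],[-0.6,0,0.8],0.66]
    - [[0,0,0],[0,0,0],0.66]

```text
time_s: 16.42
ee_pos: [0.6123, -0.072, 0.0515]
eef_rot: [3.138, -0.488, -0.033]
force: [-1.1, -1.8, -0.0]
grip_width: 0.0616
```

```bash
python3 - <<'E'
from h import *
o=ctrl.get_obs(); print(sf(o['ee_pos']),np.degrees(o['eef_rot']),o['force'],o['moment'],o['grip_width'])
w=ctrl.camera('wrist')[:,:,::-1]; crop(w,160,120,400,300,3.3,'w10.png')
s=ctrl.camera('side')[:,:,::-1];crop(s,235,170,325,270,6,'s10.png')
E
```

```text
[-34.19367782  -0.24448744  51.52439221] [179.79334385 -27.95644561  -1.89876559] [-1.08346828 -1.8032973  -0.01831562] [-0.07066893  0.29084851  0.04174874] 0.06156614527360495
```

View pics/w10.png

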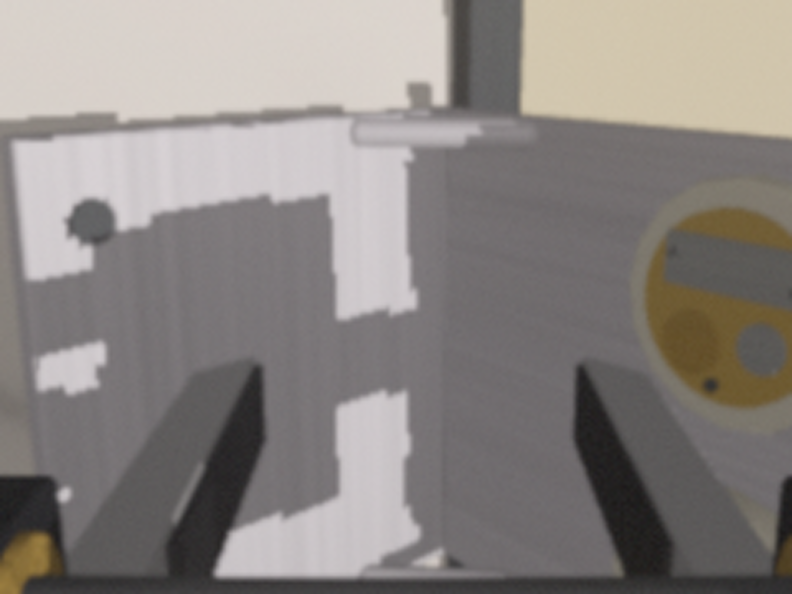

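View pics/s10.png

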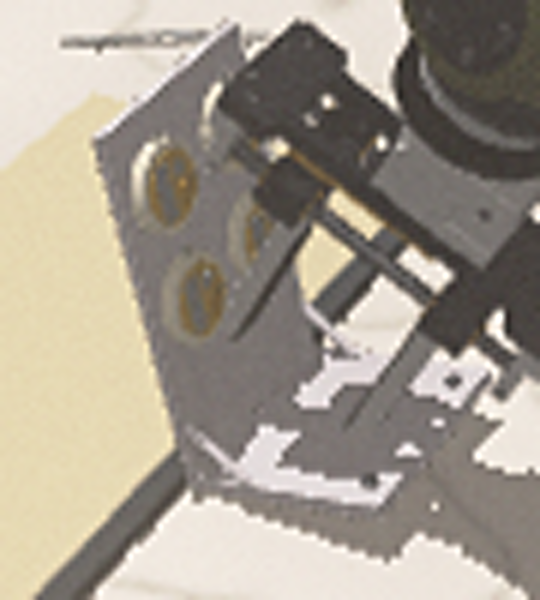

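The lower finger tip is now within a millimetre or two of the foot (geometry says ~1 mm). I'll continue the rigid rotation through balance in small steps.

drive_tool:
  increments:
    - [[0,-1.2,0],[1.3,0,-0.1],0.66]
    - [[0,-1.2,0],[1.3,0,-0.1],0.66]
    - [[0,-1.2,0],[1.3,0,-0.1],0.66]
    - [[0,-1.2,0],[1.3,0,-0.1],0.66]
    - [[0,-1.2,0],[1.3,0,-0.1],0.66]
    - [[0,-1.2,0],[1.3,0,-0.1],0.66]
    - [[0,0,0],[0,0,0],0.66]

```text
time_s: 17.4
ee_pos: [0.6196, -0.0723, 0.0557]
eef_rot: [3.138, -0.363, -0.034]
force: [-0.7, -0.1, 0.4]
grip_width: 0.0619
```

```bash
python3 - <<'E'
from h import *
o=ctrl.get_obs(); print(sf(o['ee_pos']),np.degrees(o['eef_rot']),o['force'],o['moment'],o['grip_width'],o['qpos'])
w=ctrl.camera('wrist')[:,:,::-1]; crop(w,160,120,400,300,3.3,'w11.png')
s=ctrl.camera('side')[:,:,::-1];crop(s,225,170,325,270,6,'s11.png')
E
```

```text
[-26.95667012  -0.22535632  55.6786441 ] [179.79848139 -20.77560009  -1.91955639] [-0.70661639 -0.07911569  0.42500439] [-0.03653373  0.07063138  0.02791714] 0.06193025574527911 [-0.19693914  0.49182755  1.72571371  0.10106161  0.56765541 -0.2382453 ]
```

View pics/w11.png

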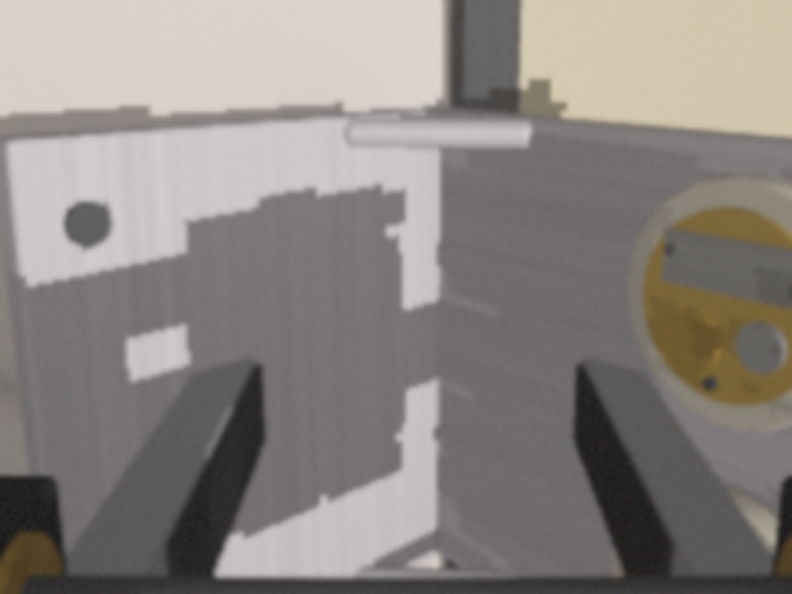

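View pics/s11.png

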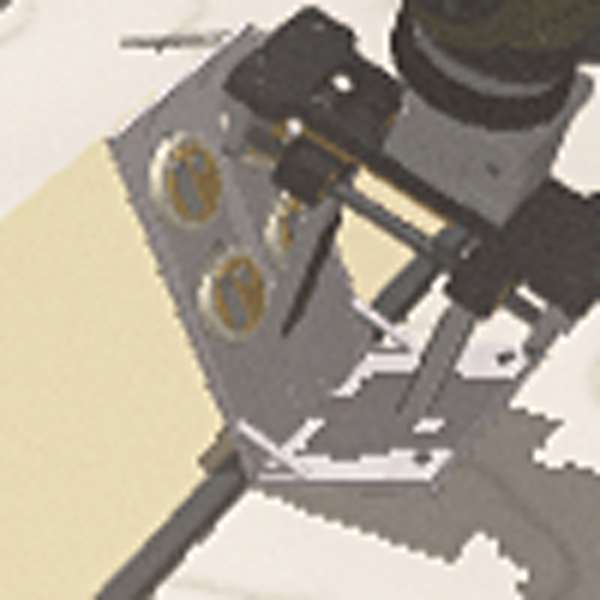

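drive_tool:
  increments:
    - [[0,-1.2,0],[1.3,0,-0.1],0.66]
    - [[0,-1.2,0],[1.3,0,-0.1],0.66]
    - [[0,-1.2,0],[1.3,0,-0.1],0.66]
    - [[0,-1.2,0],[1.3,0,-0.1],0.66]
    - [[0,0,0],[0,0,0],0.66]

```text
time_s: 18.12
ee_pos: [0.6242, -0.0724, 0.0579]
eef_rot: [3.138, -0.278, -0.034]
force: [-5.2, 0.3, 6.9]
grip_width: 0.0619
```

```bash
python3 - <<'E'
from h import *
o=ctrl.get_obs(); print(sf(o['ee_pos']),np.degrees(o['eef_rot']),o['force'],o['moment'],o['grip_width'],o['qpos'])
w=ctrl.camera('wrist')[:,:,::-1]; crop(w,160,120,400,300,3.3,'w12.png')
s=ctrl.camera('side')[:,:,::-1];crop(s,225,170,325,270,6,'s12.png')
E
```

```text
[-22.31409905  -0.21480703  57.91847053] [179.80305801 -15.90955604  -1.93464243] [-5.17517906  0.33861718  6.90638348] [-0.00811844  0.69538818 -0.05818627] 0.06185631538477976 [-0.18962317  0.52311721  1.64883391  0.06113894  0.69557158 -0.19691675]
```

View pics/w12.png

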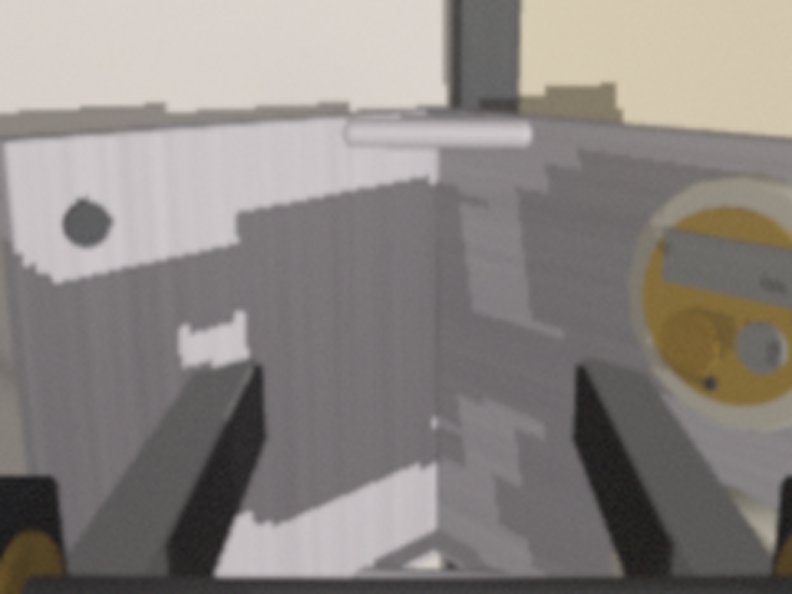

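View pics/s12.png

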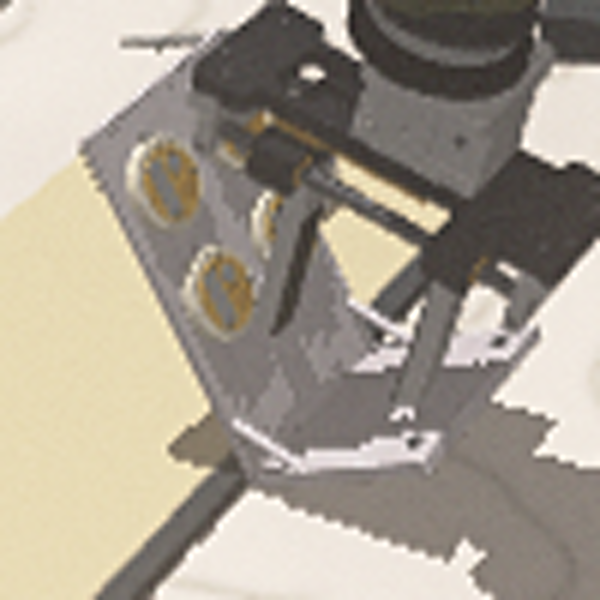

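Past balance: the fingers carry ~7 N and the lower feet have taken over as the pivot (tilt ≈ 23°). Now I work out the let-down. The lower finger keeps bearing on the foot and slides towards the toe, while the upper finger leaves the plate.

```bash
cat > down.py <<'E'
from h import *
def heel(th):
    t=np.radians(th);c,s=np.cos(t),np.sin(t)
    if th<20.4: return np.zeros(2)
    return np.array([7.24-(4*c+10*s), 8-(10*c-4*s)])
def tcp(th,ph,s):
    t=np.radians(th);X=np.array([np.cos(t),-np.sin(t)]);Z=np.array([np.sin(t),np.cos(t)])
    C=heel(th)-s*X+8*Z
    p=np.radians(ph);xt=np.array([np.cos(p),-np.sin(p)]);zt=np.array([-np.sin(p),-np.cos(p)])
    psi=np.radians(th-ph)
    b,z=max(((36.6,17),(43.4,10)),key=lambda q:q[0]*np.sin(psi)+q[1]*np.cos(psi))
    return C+b*xt-z*zt
def local(p0,f0,p1,f1):
    p=np.radians(f0);xt=np.array([np.cos(p),-np.sin(p)]);zt=np.array([-np.sin(p),-np.cos(p)]);d=p1-p0
    return d@xt,d@zt,-(f1-f0)
def sched(ths,phf,sf_):
    prev=None
    for th in ths:
        ph=phf(th);cur=(tcp(th,ph,sf_(th)),ph)
        if prev is not None:
            a,b,r=local(*prev,*cur); print(th,'ph%.1f'%ph,cur[0].round(1),'turn %.1f shift %.1f %.1f'%(r,a,b))
        prev=cur
E
python3 - <<'E'
from down import *
print(tcp(23.2,-15.9,60.5))
ph=lambda th: np.interp(th,[23.2,50,95],[-15.9,-2,0])
s=lambda th: np.interp(th,[23.2,45,95],[60.5,84,86])
sched([23.2,24.2]+list(range(26,97,2)),ph,s)
E
```

```text
[-22.28968799  57.94749216]
24.2 ph-15.4 [-22.6  59.2] turn -0.5 shift 0.0 -1.3
26 ph-14.4 [-23.1  61.4] turn -0.9 shift 0.1 -2.3
28 ph-13.4 [-23.6  64. ] turn -1.0 shift 0.2 -2.6
30 ph-12.4 [-23.9  66.6] turn -1.0 shift 0.3 -2.7
32 ph-11.3 [-24.   69.4] turn -1.0 shift 0.4 -2.7
34 ph-10.3 [-24.   72.2] turn -1.0 shift 0.5 -2.8
36 ph-9.3 [-23.9  75.1] turn -1.0 shift 0.7 -2.8
38 ph-8.2 [-15.9  72.1] turn -1.0 shift 7.4 4.3
40 ph-7.2 [-15.5  74.9] turn -1.0 shift 0.8 -2.8
42 ph-6.1 [-15.   77.8] turn -1.0 shift 0.9 -2.8
44 ph-5.1 [-14.3  80.8] turn -1.0 shift 1.0 -2.9
46 ph-4.1 [-12.8  83. ] turn -1.0 shift 1.8 -2.1
48 ph-3.0 [-10.4  84.4] turn -1.0 shift 2.5 -1.3
50 ph-2.0 [-8.  85.8] turn -1.0 shift 2.5 -1.2
52 ph-1.9 [-5.6 87.8] turn -0.1 shift 2.4 -1.9
54 ph-1.8 [-3.3 89.7] turn -0.1 shift 2.5 -1.8
56 ph-1.7 [-0.8 91.5] turn -0.1 shift 2.5 -1.7
58 ph-1.6 [ 1.7 93.3] turn -0.1 shift 2.6 -1.7
60 ph-1.6 [ 4.3 94.9] turn -0.1 shift 2.6 -1.6
62 ph-1.5 [ 7.  96.5] turn -0.1 shift 2.7 -1.5
64 ph-1.4 [ 9.7 97.9] turn -0.1 shift 2.7 -1.4
66 ph-1.3 [12.4 99.3] turn -0.1 shift 2.8 -1.3
68 ph-1.2 [ 15.3 100.6] turn -0.1 shift 2.8 -1.2
70 ph-1.1 [ 18.1 101.8] turn -0.1 shift 2.9 -1.1
72 ph-1.0 [ 21.  102.9] turn -0.1 shift 2.9 -1.0
74 ph-0.9 [ 24.  103.9] turn -0.1 shift 3.0 -0.9
76 ph-0.8 [ 27.  104.7] turn -0.1 shift 3.0 -0.8
78 ph-0.8 [ 30.  105.5] turn -0.1 shift 3.0 -0.7
80 ph-0.7 [ 33.  106.2] turn -0.1 shift 3.1 -0.6
82 ph-0.6 [ 36.1 106.8] turn -0.1 shift 3.1 -0.5
84 ph-0.5 [ 39.2 107.2] turn -0.1 shift 3.1 -0.4
86 ph-0.4 [ 42.3 107.6] turn -0.1 shift 3.1 -0.3
88 ph-0.3 [ 45.5 107.8] turn -0.1 shift 3.1 -0.2
90 ph-0.2 [ 48.6 108. ] turn -0.1 shift 3.1 -0.1
92 ph-0.1 [ 51.8 108. ] turn -0.1 shift 3.2 -0.0
94 ph-0.0 [ 54.9 107.9] turn -0.1 shift 3.2 0.1
96 ph0.0 [ 58.1 107.7] turn -0.0 shift 3.1 0.2
```

drive_tool:
  increments:
    - [[0,-0.5,0],[0,0,-1.3],0.66]
    - [[0,-0.9,0],[0.1,0,-2.3],0.66]
    - [[0,-1,0],[0.2,0,-2.6],0.66]
    - [[0,-1,0],[0.3,0,-2.7],0.66]
    - [[0,-1,0],[0.4,0,-2.7],0.66]
    - [[0,0,0],[0,0,0],0.66]

```text
time_s: 18.98
ee_pos: [0.6224, -0.0724, 0.0694]
eef_rot: [3.138, -0.202, -0.034]
force: [-0.7, -0.1, 1.0]
grip_width: 0.062
```

```bash
python3 - <<'E'
from h import *
o=ctrl.get_obs(); print(sf(o['ee_pos']),np.degrees(o['eef_rot']),o['force'],o['moment'],o['grip_width'],o['qpos'])
w=ctrl.camera('wrist')[:,:,::-1]; crop(w,160,120,400,300,3.3,'w13.png')
s=ctrl.camera('side')[:,:,::-1];crop(s,215,170,325,270,6,'s13.png')
E
```

```text
[-24.12416741  -0.20916598  69.35551841] [179.8042413  -11.57862471  -1.95113922] [-0.68508469 -0.10877967  0.98539219] [-0.03783733  0.01263739 -0.02324918] 0.06201596745402258 [-0.18505013  0.53092892  1.59099238  0.03669377  0.81965655 -0.17300281]
```

View pics/w13.png

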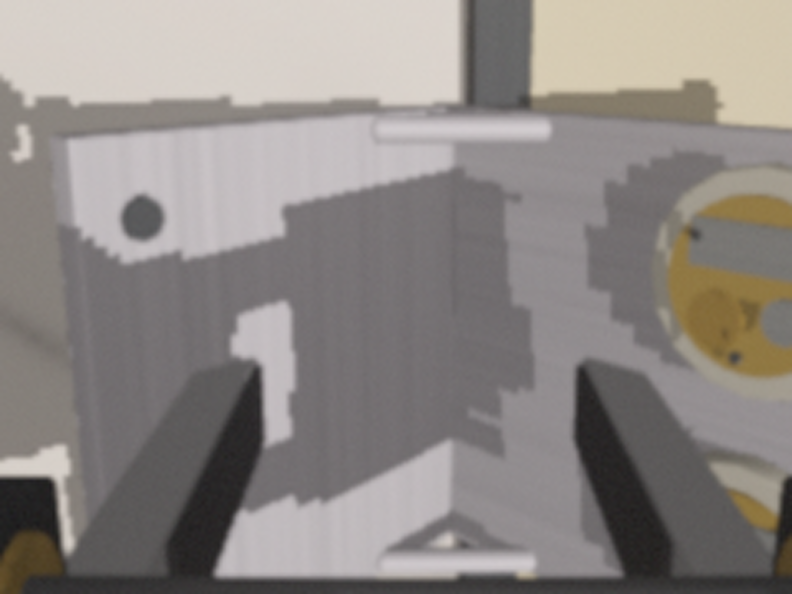

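View pics/s13.png

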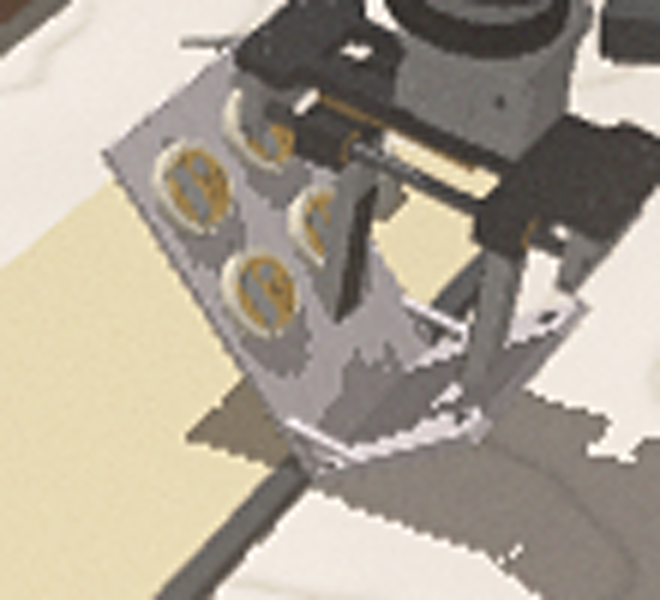

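The stand rests on the lower finger near the toe, tilt ≈ 32°, and the upper finger (crop ~(345,310)) is clear of plate and holders. I'll continue, with the contact point kept smooth.

```bash
python3 - <<'E'
from down import *
ph=lambda th: np.interp(th,[23.2,32,58,95],[-15.9,-11.5,0,0])
s=lambda th: np.interp(th,[23.2,36.9,37,60],[60.5,75.3,85,88])
sched(list(range(32,60,2)),ph,s)
E
```

```text
34 ph-10.6 [-24.2  72.4] turn -0.9 shift 0.5 -2.9
36 ph-9.7 [-24.1  75.4] turn -0.9 shift 0.6 -2.9
38 ph-8.8 [-22.9  77.9] turn -0.9 shift 1.6 -2.2
40 ph-8.0 [-20.9  79.8] turn -0.9 shift 2.2 -1.7
42 ph-7.1 [-18.9  81.8] turn -0.9 shift 2.3 -1.6
44 ph-6.2 [-16.8  83.6] turn -0.9 shift 2.3 -1.6
46 ph-5.3 [-14.5  85.4] turn -0.9 shift 2.4 -1.6
48 ph-4.4 [-12.3  87.2] turn -0.9 shift 2.4 -1.5
50 ph-3.5 [-9.9 88.9] turn -0.9 shift 2.5 -1.5
52 ph-2.7 [-7.4 90.4] turn -0.9 shift 2.5 -1.4
54 ph-1.8 [-4.9 92. ] turn -0.9 shift 2.6 -1.4
56 ph-0.9 [-2.3 93.4] turn -0.9 shift 2.6 -1.4
58 ph0.0 [ 0.3 94.7] turn -0.9 shift 2.7 -1.3
```

drive_tool:
  increments:
    - [[0,-0.9,0],[0.5,0,-2.9],0.66]
    - [[0,-0.9,0],[0.6,0,-2.9],0.66]
    - [[0,-0.9,0],[1.6,0,-2.2],0.66]
    - [[0,-0.9,0],[2.2,0,-1.7],0.66]
    - [[0,-0.9,0],[2.3,0,-1.6],0.66]
    - [[0,-0.9,0],[2.3,0,-1.6],0.66]
    - [[0,-0.9,0],[2.4,0,-1.6],0.66]
    - [[0,-0.9,0],[2.4,0,-1.5],0.66]
    - [[0,0,0],[0,0,0],0.66]

```text
time_s: 20.2
ee_pos: [0.6341, -0.0727, 0.0868]
eef_rot: [3.138, -0.076, -0.034]
force: [1.4, -0.9, 1.7]
grip_width: 0.0621
```

```bash
python3 - <<'E'
from h import *
o=ctrl.get_obs(); print(sf(o['ee_pos']),np.degrees(o['eef_rot']),o['force'],o['moment'],o['grip_width'],o['qpos'])
s=ctrl.camera('side')[:,:,::-1];crop(s,205,160,325,270,6,'s14.png')
w=ctrl.camera('wrist')[:,:,::-1]; crop(w,120,80,400,300,2.8,'w14.png')
E
```

```text
[-12.45107468  -0.11288978  86.82969568] [179.81210288  -4.35974559  -1.97669011] [ 1.41086184 -0.92574386  1.73731805] [-0.08135473 -0.18787686  0.02043416] 0.06205268050186303 [-0.17442121  0.58631267  1.44319934  0.00854671  1.03628949 -0.14387164]
```

View pics/s14.png

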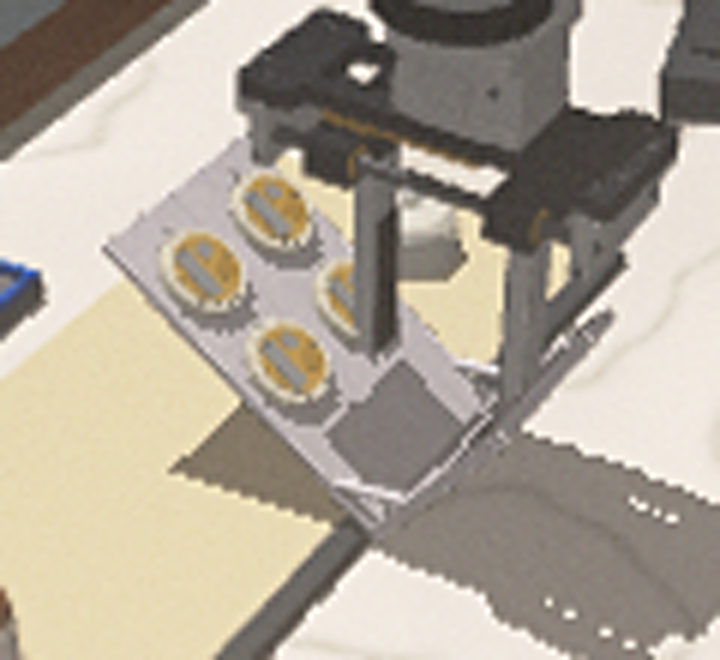

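View pics/w14.png

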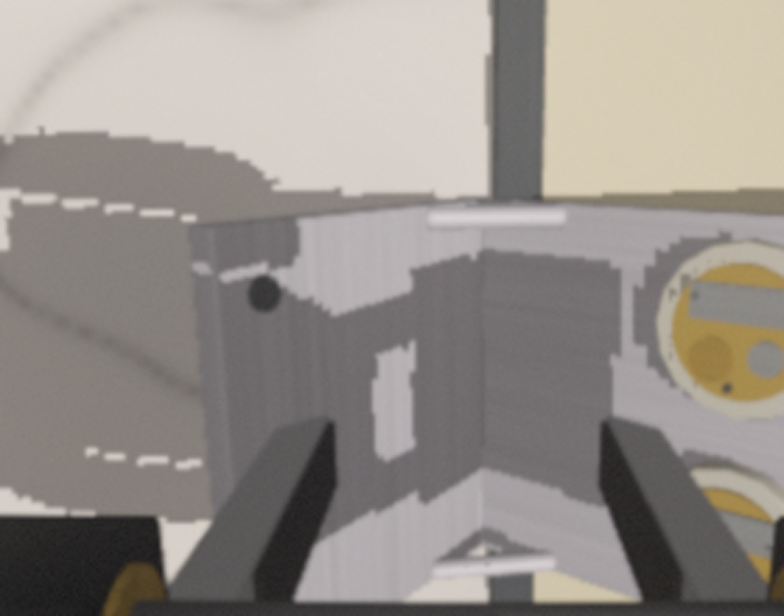

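On track: tilt ≈ 48°, finger bearing on the foot, everything else clear. I'll continue.

drive_tool:
  increments:
    - [[0,-0.9,0],[2.5,0,-1.5],0.66]
    - [[0,-0.9,0],[2.5,0,-1.4],0.66]
    - [[0,-0.9,0],[2.6,0,-1.4],0.66]
    - [[0,-0.9,0],[2.6,0,-1.4],0.66]
    - [[0,-0.8,0],[2.7,0,-1.3],0.66]
    - [[0,0,0],[2.7,0,-1.5],0.66]
    - [[0,0,0],[2.7,0,-1.4],0.66]
    - [[0,0,0],[2.7,0,-1.3],0.66]
    - [[0,0,0],[2.8,0,-1.2],0.66]
    - [[0,0,0],[0,0,0],0.66]

```text
time_s: 21.55
ee_pos: [0.6574, -0.0734, 0.0999]
eef_rot: [3.138, 0.0, -0.035]
force: [2.8, -0.7, 1.6]
grip_width: 0.0614
```

```bash
python3 - <<'E'
from h import *
o=ctrl.get_obs(); print(sf(o['ee_pos']),np.degrees(o['eef_rot']),o['force'],o['moment'],o['grip_width'],o['qpos'])
s=ctrl.camera('side')[:,:,::-1];crop(s,205,160,325,270,6,'s15.png')
E
python3 - <<'E'
import sys; sys.path.insert(0,'.')
from down import *
ph=lambda th: 0
s=lambda th: 88
sched(list(range(66,97,2)),ph,s)
E
```

```text
[ 1.09449219e+01 -5.67029537e-02  9.98646890e+01] [ 1.79813514e+02  1.30897325e-02 -1.99345966e+00] [ 2.77454068 -0.66085828  1.61625042] [-0.04333132 -0.34531998 -0.00352317] 0.061437959223616764 [-0.16535927  0.65878252  1.28992573 -0.00350436  1.19268927 -0.12927384]
68 ph0.0 [ 14.3 102.6] turn 0.0 shift 2.9 -1.3
70 ph0.0 [ 17.3 103.8] turn 0.0 shift 3.0 -1.2
72 ph0.0 [ 20.3 104.9] turn 0.0 shift 3.0 -1.1
74 ph0.0 [ 23.4 105.9] turn 0.0 shift 3.1 -1.0
76 ph0.0 [ 26.4 106.8] turn 0.0 shift 3.1 -0.9
78 ph0.0 [ 29.6 107.6] turn 0.0 shift 3.1 -0.8
80 ph0.0 [ 32.7 108.3] turn 0.0 shift 3.1 -0.7
82 ph0.0 [ 35.9 108.8] turn 0.0 shift 3.2 -0.6
84 ph0.0 [ 39.  109.3] turn 0.0 shift 3.2 -0.5
86 ph0.0 [ 42.2 109.6] turn 0.0 shift 3.2 -0.3
88 ph0.0 [ 45.4 109.9] turn 0.0 shift 3.2 -0.2
90 ph0.0 [ 48.6 110. ] turn 0.0 shift 3.2 -0.1
92 ph0.0 [ 51.9 110. ] turn 0.0 shift 3.2 -0.0
94 ph0.0 [ 55.1 109.9] turn 0.0 shift 3.2 0.1
96 ph0.0 [ 58.3 109.7] turn 0.0 shift 3.2 0.2
```

View pics/s15.png

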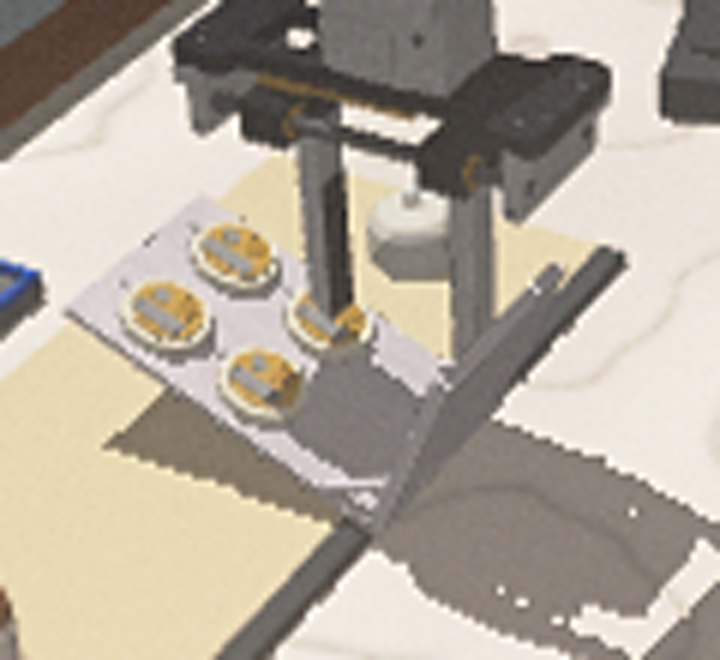

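Tilt ≈ 65°, heel still at the edge. Continuing a little slower.

drive_tool:
  increments:
    - [[0,0,0],[2,0,-0.9],0.66]
    - [[0,0,0],[2,0,-0.8],0.66]
    - [[0,0,0],[2,0,-0.8],0.66]
    - [[0,0,0],[2,0,-0.7],0.66]
    - [[0,0,0],[2,0,-0.7],0.66]
    - [[0,0,0],[2,0,-0.6],0.66]
    - [[0,0,0],[2,0,-0.6],0.66]
    - [[0,0,0],[2,0,-0.5],0.66]
    - [[0,0,0],[2,0,-0.5],0.66]
    - [[0,0,0],[2,0,-0.4],0.66]
    - [[0,0,0],[0,0,0],0.66]

```text
time_s: 22.98
ee_pos: [0.6774, -0.0741, 0.1062]
eef_rot: [3.138, 0.0, -0.035]
force: [2.5, -0.8, 1.7]
grip_width: 0.0619
```

```bash
python3 - <<'E'
from h import *
o=ctrl.get_obs(); print(sf(o['ee_pos']),np.degrees(o['eef_rot']),o['force'],o['moment'],o['grip_width'])
s=ctrl.camera('side')[:,:,::-1];crop(s,205,160,325,270,6,'s16.png')
E
```

```text
[ 3.08795240e+01 -4.34512333e-02  1.06209578e+02] [ 1.79813679e+02  2.41584650e-02 -1.99601083e+00] [ 2.4864669  -0.80628542  1.67468143] [-0.07494166 -0.5651544  -0.01210846] 0.061874044183086084
```

View pics/s16.png

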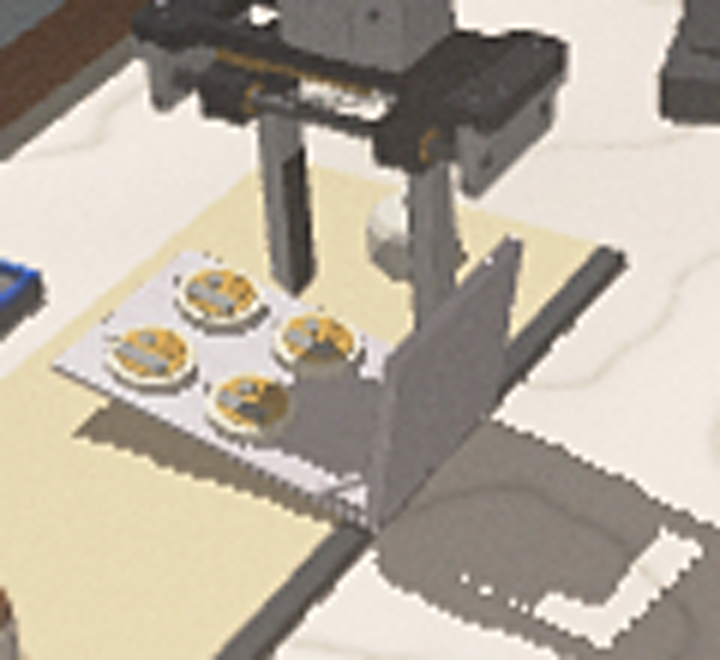

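Tilt ≈ 79°, still gently held (~3 N). Lowering on slowly.

drive_tool:
  increments:
    - [[0,0,0],[1.5,0,-0.3],0.66]
    - [[0,0,0],[1.5,0,-0.3],0.66]
    - [[0,0,0],[1.5,0,-0.3],0.66]
    - [[0,0,0],[1.5,0,-0.2],0.66]
    - [[0,0,0],[1.5,0,-0.2],0.66]
    - [[0,0,0],[1.5,0,-0.2],0.66]
    - [[0,0,0],[1.5,0,-0.1],0.66]
    - [[0,0,0],[1.5,0,-0.1],0.66]
    - [[0,0,0],[1.5,0,0],0.66]
    - [[0,0,0],[0,0,0],0.66]

```text
time_s: 24.28
ee_pos: [0.6909, -0.0746, 0.1079]
eef_rot: [3.138, 0.0, -0.035]
force: [3.3, -0.9, 1.2]
grip_width: 0.062
```

```bash
python3 - <<'E'
from h import *
o=ctrl.get_obs(); print(sf(o['ee_pos']),np.degrees(o['eef_rot']),o['force'],o['moment'],o['grip_width'])
s=ctrl.camera('side')[:,:,::-1];crop(s,205,160,325,270,6,'s17.png')
E
```

```text
[ 4.43809445e+01 -2.51652282e-02  1.07939764e+02] [ 1.79814024e+02  2.02965792e-02 -1.99607310e+00] [ 3.26404244 -0.86796658  1.24008521] [-0.12091811 -0.62550991 -0.02723652] 0.06204956165360172
```

View pics/s17.png

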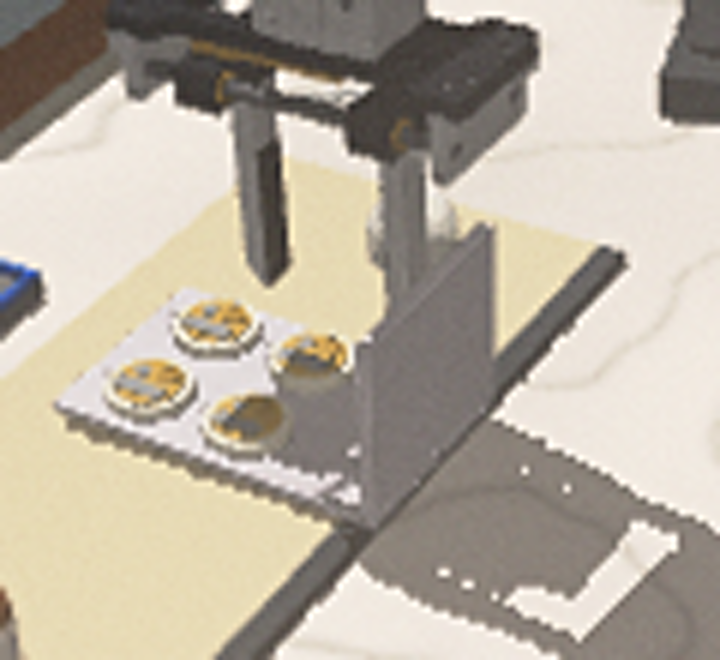

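Nearly down (≈ 87°). Last few millimetres at 1 mm per row.

drive_tool:
  increments:
    - [[0,0,0],[1,0,0],0.66]
    - [[0,0,0],[1,0,0],0.66]
    - [[0,0,0],[1,0,0],0.66]
    - [[0,0,0],[1,0,0],0.66]
    - [[0,0,0],[1,0,0],0.66]
    - [[0,0,0],[1,0,0],0.66]
    - [[0,0,0],[0,0,0],0.66]

```text
time_s: 25.2
ee_pos: [0.6967, -0.0748, 0.1078]
eef_rot: [3.138, 0.001, -0.035]
force: [0.0, 0.1, -0.5]
grip_width: 0.0624
```

The force is zero, so the stand is down. I clear the foot and raise.

drive_tool:
  increments:
    - [[0,0,0],[2,0,0],0.66]
    - [[0,0,0],[4,0,0],0.66]
    - [[0,0,0],[4,0,0],0.66]
    - [[0,0,0],[0,0,-20],0.66]
    - [[0,0,0],[0,0,-30],0.66]
    - [[0,0,0],[0,0,-40],0.66]
    - [[0,0,0],[0,0,-40],0.66]
    - [[0,0,0],[0,0,0],0.66]

```text
time_s: 26.2
ee_pos: [0.7077, -0.0748, 0.2434]
eef_rot: [3.137, -0.007, -0.035]
force: [0.4, 0.7, -0.4]
grip_width: 0.062
```

```bash
python3 - <<'E'
from h import *
o=ctrl.get_obs(); print(o['ee_pos'],o['force'])
s=ctrl.camera('side')[:,:,::-1];crop(s,150,150,330,290,4.4,'s18.png')
w=ctrl.camera('wrist')[:,:,::-1]; cv2.imwrite('pics/w18.png',w)
t=ctrl.camera('top')[:,:,::-1];crop(t,190,100,390,250,4,'t18.png')
E
```

```text
[ 0.70771154 -0.0748316   0.24343381] [ 0.44409738  0.69929663 -0.37113941]
```

View pics/s18.png

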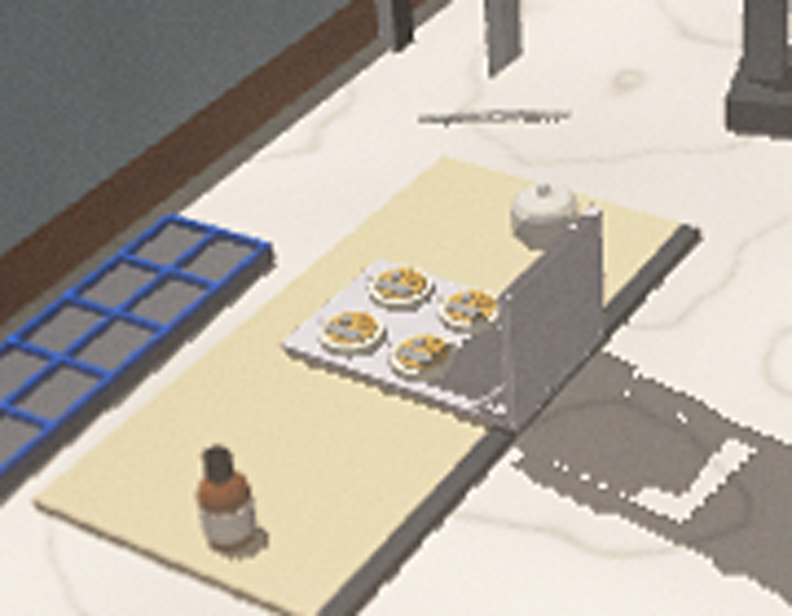

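View pics/w18.png

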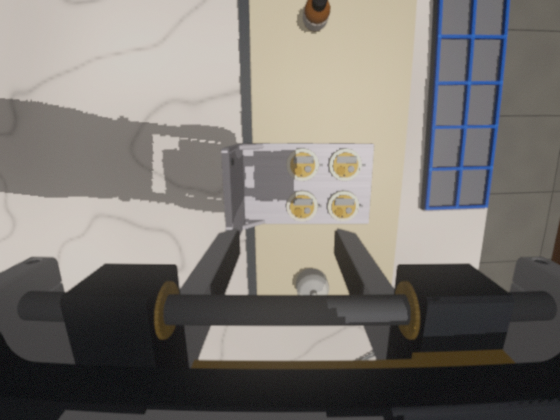

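View pics/t18.png

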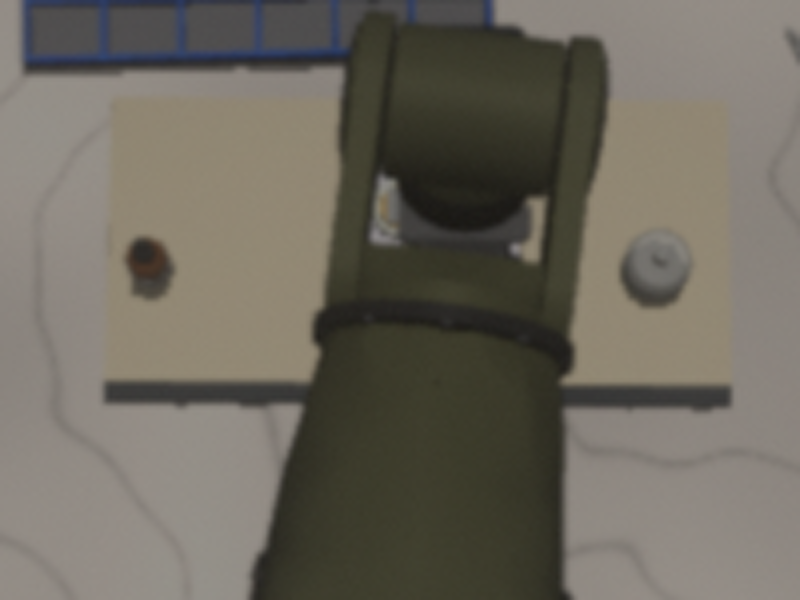

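The stand lies flat, movements up, bystanders in place (bottle at wrist pixel (317,10), cover at (313,285)). Now I'll check its pose from the plate's far corners (373,144) and (370,224).

```bash
python3 - <<'E'
from h import *
a=onz('wrist',(373.5,144),.018);b=onz('wrist',(370.5,224.5),.018)
A,B=sf(a),sf(b); print(A,B,np.linalg.norm(a-b),'yaw err',np.degrees(np.arctan2(A[0]-B[0],A[1]-B[1])))
print('heel x est', (A[0]+B[0])/2-180)
# side: plate top edge near-left corner, underside z~.012..018
c=sf(onz('side',(150+287/4.4-.5,150+347/4.4-.5),.018)); print('side left top corner',c)
print('side left heel (bottom)',sf(onz('side',(150+513/4.4-.5,150+430/4.4-.5),.012)))
t0=cv2.imread('pics/top0.png'); t=ctrl.camera('top')[:,:,::-1]
for n,(x0,y0,x1,y1) in dict(bottle=(212,150,245,182),cover=(335,148,372,182),tray=(100,235,170,320)).items():
    p,_=cv2.phaseCorrelate(np.float32(cv2.cvtColor(t0,6)[y0:y1,x0:x1]),np.float32(cv2.cvtColor(t.copy(),6)[y0:y1,x0:x1])); print(n,p)
E
```

```text
[171.04210339  55.07737767  18.        ] [174.79573922 -54.4770752   18.        ] 0.10961873893231557 yaw err -1.9623427993177875
heel x est -7.0810786911783055
side left top corner [169.98550047  56.98122736  18.        ]
side left heel (bottom) [ 0.74741352 53.29012654 12.        ]
bottle (-0.06801770047765388, 0.05528372662491954)
cover (0.08296128891738519, -0.03993417840119662)
tray (-0.022344548854498214, -0.03112703742305456)
```

```bash
python3 - <<'E'
from h import *
o1,r1=ray('wrist',(373.5,144));o2,r2=ray('side',(150+287/4.4-.5,150+347/4.4-.5))
s=np.linalg.lstsq(np.array([r1,-r2]).T,o2-o1,rcond=None)[0]
print(sf((o1+r1*s[0]+o2+r2*s[1])/2),np.linalg.norm(o1+r1*s[0]-o2-r2*s[1])*1000)
print(ctrl.hand_in())
E
```

```text
[171.34943318  55.18014112  16.27054627] 0.4809882160968183
the job is handed in; nothing more can be done
None
```

The stand now lies flat on its back on the pad with the four movements facing up. I handed the job in about 26 s into the 72 s allowed; no verdict is reported.

**What I did**
- **Slide:** I pushed the stand back by its toe with both fingers and turned it about 8° to square it. I pushed until it seated on the pad's near edge at about 15 N with almost no twisting moment, and the top view showed it parallel to the edge.
- **Tip:** I tilted it with one finger on the bare plate and the other just above the foot, going through balance in small steps. From there the foot rested on the second finger the whole way down, at no more than about 17°/s as commanded. The held force had fallen to zero before I withdrew. I never gripped or lifted it.

**Last checks**
- **Height:** the plate's top left corner measures z ≈ 16 mm from two views, against 18 mm expected. That is within the calibration error.
- **Position:** the heel is about 0 to 7 mm before the pad's edge, where up to 30 mm before is allowed. The side view gave about +1 mm and the wrist view about −7 mm, so the two disagree by several millimetres.
- **Squareness:** about 2° from square, against 8° allowed.
- **Bystanders:** the oil bottle, dust cover and parts tray each show less than 0.1 pixel of movement from the first image.
- **Contact:** the arm is raised clear and touches nothing.

While approaching, the fingers met the plate about 6 mm later than the nominal finger size suggested. I backed off 2 mm and opened the jaws instead, because the gripper body was coming close to the upper holders.

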